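# Swap two edge-paint jars in the leaning rack

## Task

The red and the blue edge-paint jars are in each other's cradles. Swap them so that each lies in the cradle of its own colour, fully down on its foot, parking one of them in the spare white cradle on the way, properly down on that cradle's foot too. Set the jars down gently by feel, neither letting one drop nor jamming it down hard, and leave the glue bottle, the tape roll and the tin where they are.

Things in the scene. Friction and masses are not known exactly. Their poses are not given: they have to be found in the camera images.
- jar_red: Red edge-paint jar with a paper band: body 50 mm diameter, 80 mm long, then a cap of the same colour, 46 mm diameter, 40 mm long (120 mm in all, 0.2 to 0.45 kg). Origin at the centre of its underside, z along its axis towards the cap. It starts lying back in the cradle of the other colour.
- jar_blue: Blue edge-paint jar with a paper band: body 50 mm diameter, 80 mm long, then a cap of the same colour, 46 mm diameter, 40 mm long (120 mm in all, 0.2 to 0.45 kg). Origin at the centre of its underside, z along its axis towards the cap. It starts lying back in the cradle of the other colour.
- trough_red: Red cradle's fixed V trough. Origin on the axis of its jar, at the trough's lower end; z up that axis, leaning 35 degrees from vertical, top towards the robot; y level, across. Two 5 mm walls under the jar, 30 degrees either side of -x, 25 mm from the axis, z = 0 to 90 mm, no higher than x = -16 mm; +x side and top open. A fixed steel foot carries the jar's underside at z = 10 mm.
- trough_blue: Blue cradle's fixed V trough. Origin on the axis of its jar, at the trough's lower end; z up that axis, leaning 35 degrees from vertical, top towards the robot; y level, across. Two 5 mm walls under the jar, 30 degrees either side of -x, 25 mm from the axis, z = 0 to 90 mm, no higher than x = -16 mm; +x side and top open. A fixed steel foot carries the jar's underside at z = 10 mm.
- trough_spare: White (spare) cradle's trough, empty at the start: same shape, origin and axes as the red one's, except its steel foot: adjustable, clamped so that it carries a jar's underside anywhere from z = 0 to 40 mm. That height is not measured and must be felt for (or seen). It holds firm under a normal setting-down force.
- clamp_spare: Dark steel clamp block below the lower end of the white trough, which carries the adjustable foot; same origin and axes as the white trough, wherever the foot stands.
- clamp_red: Dark steel block below the lower end of the red trough, which carries its fixed foot; same origin and axes as that trough.
- clamp_blue: Dark steel block below the lower end of the blue trough, which carries its fixed foot; same origin and axes as that trough.
- rack: Plywood base board 180 x 470 x 12 mm with the three cradles side by side, 125 mm apart in its y; which colour is where varies. Origin under the board, x away from the robot at yaw 0; trough origins at x = 0, 57 mm up. Aluminium end posts stand at y = +-225 mm, x = -33 to -17 mm, up to 212 mm high.
- shield (a point): Middle of the clear shield with aluminium edges on the rack, 460 mm wide in y, that leans over the jars parallel to their axes: in any trough's frame it fills x = 63 to 71 mm, z = 145 to 235 mm; its upper edge is 290 mm high. So the gripper must come in along the jars' lean, on the robot's side of the shield, not straight down.
- glue: Bystander: white glue bottle with green cap, 64 mm diameter, 160 mm high, on the bench right of the rack (seen from the robot). Origin at its underside.
- tape: Bystander: orange tape roll, 90 mm diameter, 22 mm high, on the bench before the rack. Origin at its underside.
- tin: Bystander: metal tin, 60 mm diameter, 50 mm high, on the bench before the rack. Origin at its underside.
Not all that is in view belongs to the job. Of the things that look like the jar_blue, the smaller one is meant. Of the things shaped like the jar_red, the red one is meant.

How it is judged:
By the outcome, as a careful person would: the job done as asked, in the order asked, and still so for the second after the job is handed in, with the robot touching nothing.
It also fails if it takes over 72 s, if anything falls off the work surface, if the arm or the gripper's body presses on something with over 40 N, if the wrist force passes 120 N, or if a joint passes its speed limit or range.

## Robot

A 6-joint arm with a two-finger parallel gripper is mounted at the origin on the work surface. World frame = base frame: x ahead of the robot, y to its left, z up, the work surface at z = 0. Lengths are in m, angles in rad, forces in N, time in s.
With the tool pointing down it reaches from about 0.35 to 0.725 m from the base axis. Payload 6 kg.
Tool frame: the origin (TCP) lies between the finger pads; the fingertips stand 25 mm ahead of it and the grasp point (between the pads) lies 6 mm ahead of it; z points along the fingers, y is the line along which they close (so a half turn about z gives the same grasp; the last joint's range is limited). The gripper opens to 85 mm and grips with 20 to 120 N. Pads are 22 mm wide; open, the fingers measure 114 mm over their backs; the gripper's body (76 mm by 85 mm) begins 54 mm behind the grasp point. The pads swing forward as they close: fully open they stand 13 mm farther back than shut.
Start: joints at [-0.916, 0.04, 0.085, 0, -1.615, -0.334], TCP at [0.189, -0.569, 0.235] pointing down, gripper open.
Joint ranges: [-2.56, 2.56], [-1.29, 2.01], [-1.08, 1.49], [-3.29, 1.98], [-2.81, -0.18], [-2.99, 2.99]. Speed limits (rad/s): [2.57, 2.57, 3.01, 3.14, 3.14, 3.14].

## Interface

Orientations are given as a unit quaternion [x, y, z, w].
In Python, from workcell import manip, viewer, order gives the robot as it stands.
- The arm moves only by the tool apply_moves, never from a script. Its argument "moves" is a list of rows, each an object of numbers: "x", "y", "z": the shift along the tool's x, y, z in m; "ax", "ay", "az": the turn, a rotation vector about the tool's x, y, z in rad; "jaw": the finger opening in m, from 0 to 0.0854. A call has 1 to 12 rows; each row is the pose to reach, as a shift and turn from the pose commanded when the call began, along the tool's axes at that moment; what a row does not reach only later rows make up. A row lasts 1/12 s, in which the tool goes at most 41.7 mm and 7.16 degrees, less where a joint would pass 70% of its speed; a pose out of reach is approached as far as the arm can. A call with a gripper value outside its range is refused whole. The fingers move at their own pace and stop on an object; the grip force is fixed at half the most. Time passes only in rows, so rows that repeat a pose let the fingers close. It gives the time, the measured TCP pose, the force, the opening and the grip force at its end, in the units of the state.
- manip.get_obs(): the state, without advancing time (a new reading comes with each control period).
- viewer.get_image(name): name is "side" or "top"; returns the picture (400x640x3 uint8, red, green, blue); there is no depth.
- viewer.calibration(name): a dict with "mtx" (3x3 intrinsics, pixels), "D" ([k1, k2, p1, p2, k3] as OpenCV has them; the pictures are not rectified), "rvec" (rotation vector, rad) and "tvec" (3), from world to camera coordinates, as OpenCV has them. Camera axes: x right, y down, z forward; pixel columns grow to the right and rows downward; lengths in m; the calibration is good to about 2 mm. A picture is of the moment at which its call begins. calibration takes no time and is no camera call.
- order.job_done(): hands the job in; it is judged then, once.
The state is a dict: "clock": time; "qpos": joint angles; "dq": joint speeds; "joint_efforts": joint torques, N m; "tcp_pos": TCP position; "tcp_rot": TCP orientation; "ft_force": force on the tool from outside, world axes, zero at the start; "ft_torque": the same for the moment, N m; "grip_width": opening from 0.0 (shut) to 1.0 (fully open); "grip_force": force on a finger pad.
Only numpy, scipy, OpenCV 4.12 (cv2) and the standard library are available. Lean on these libraries where they do the work, as an engineer would, in place of code of your own. Each camera call takes 0.05 s, during which the arm holds its last target. There are 200 camera calls.

## Working session

There is one attempt and no reset: what is moved stays moved. The work goes in short steps, Python scripts to look and compute and a tool call to move; the robot and the scene stay as the last step left them, time stands still between calls to the robot, and variables do not carry over. Pictures are saved under pics/ and viewed, at most 10 in all, crops included, and the job is handed in when it is done.

Besides the shell and the picture viewer there is one more tool, called as name(argument=value, ...) on one line, values as JSON. apply_moves: Moves the arm, as the interface text tells. Its arguments: {"type":"object","properties":{"moves":{"type":"array","items":{"type":"object","properties":{"x":{"type":"number"},"y":{"type":"number"},"z":{"type":"number"},"ax":{"type":"number"},"ay":{"type":"number"},"az":{"type":"number"},"jaw":{"type":"number"}}}}},"required":["moves"]}

```bash
ls; mkdir -p pics
python3 - <<'E'
from workcell import manip, viewer, order
import cv2,numpy as np
for n in("side","top"):
    im=viewer.get_image(n); cv2.imwrite(f"pics/{n}0.png",im[:,:,::-1])
    c=viewer.calibration(n); R=cv2.Rodrigues(np.array(c["rvec"],float))[0]
    print(n,c["mtx"],c["D"],"campos",-R.T@np.array(c["tvec"]).ravel())
print(manip.get_obs())
E
```

```text
pics
side [[481.78397896   0.         319.31831561]
 [  0.         481.78397896 192.0912551 ]
 [  0.           0.           1.        ]] [-0.14840061  0.          0.          0.          0.        ] campos [ 0.9489859  -0.90434791  0.81876749]
top [[500.47640884   0.         321.12804891]
 [  0.         500.47640884 190.98641125]
 [  0.           0.           1.        ]] [0.05568263 0.         0.         0.         0.        ] campos [ 0.45104433 -0.04799279  1.4089474 ]
{'clock': 0.1, 'qpos': array([-9.16302726e-01,  4.07607485e-02,  8.39165599e-02, -4.32065434e-04,
       -1.61550699e+00, -3.33706396e-01]), 'dq': array([-0.00036459, -0.00123565,  0.00082744, -0.00014454,  0.00101617,
        0.00185795]), 'joint_efforts': array([-3.94627074e-03, -3.69349301e+01,  3.48283517e+01,  6.95159152e+00,
       -4.51827451e-03,  3.54661972e-05]), 'tcp_pos': array([ 0.18917675, -0.56908744,  0.2336722 ]), 'tcp_rot': array([-1.59716083e-01,  9.87162662e-01,  7.86794085e-04, -1.78674800e-04]), 'ft_force': array([-0.595193  , -0.35027245, -0.1385748 ]), 'ft_torque': array([ 0.00161917,  0.03858143, -0.00571974]), 'grip_force': 0.0, 'grip_width': 0.9986804763880003}
```

View pics/side0.png

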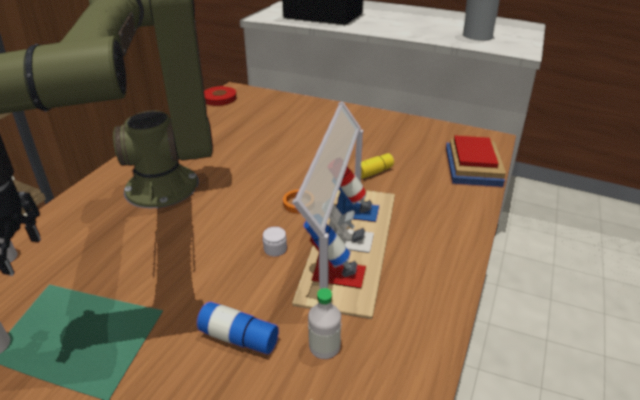

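View pics/top0.png

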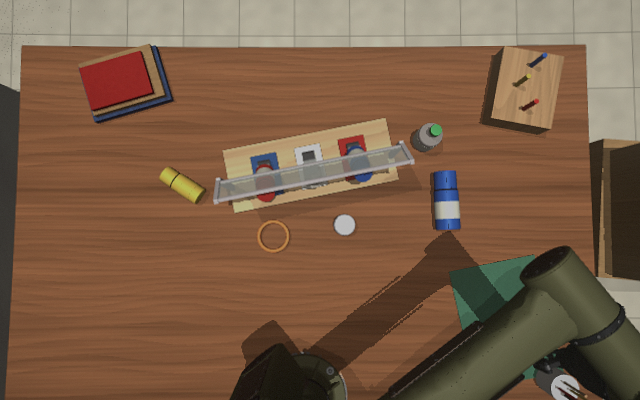

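The side view shows the rack with the red jar in the far (blue) cradle, white cradle empty in the middle and the blue jar in the near (red) cradle. In the top view the board spans about (223,150)–(398,212), with the blue pad at (264,160), white at (309,152) and red at (352,145). The big blue jar at (446,200) and the yellow one are decoys.

Run:
```python
import cv2
t=cv2.imread("pics/top0.png")[105:245,205:445]; s=cv2.imread("pics/side0.png")[95:320,265:415]
cv2.imwrite("pics/tc.png",cv2.resize(t,(792,462),interpolation=cv2.INTER_CUBIC))
cv2.imwrite("pics/sc.png",cv2.resize(s,(390,585),interpolation=cv2.INTER_CUBIC))
```

```text
(no output)
```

View pics/tc.png

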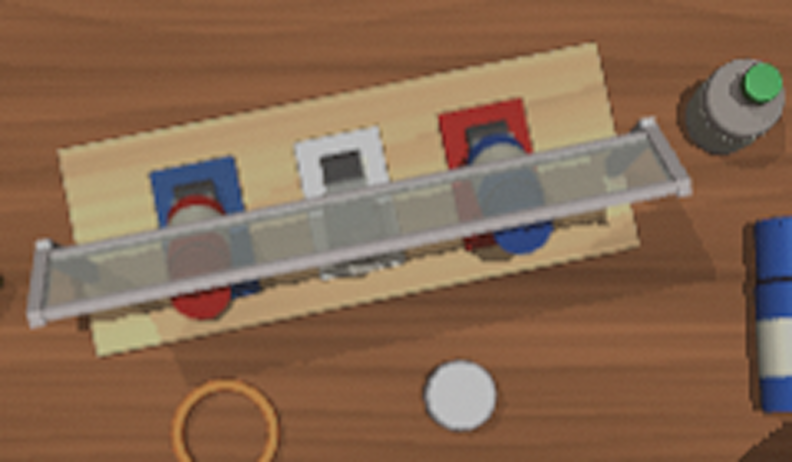

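View pics/sc.png

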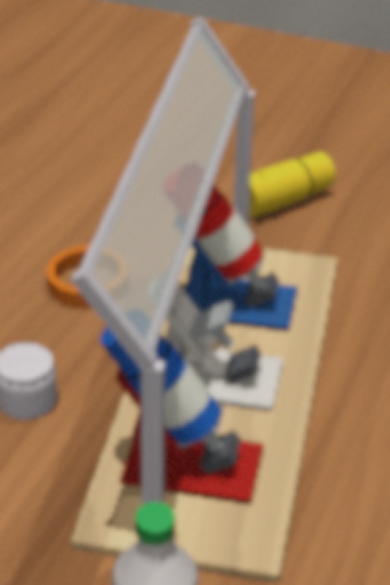

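The crops show the board corners at crop pixels (60,151), (596,43), (638,243) and (98,356). The tops of the shield end bars are near (42,243) and (648,123). I'll fit the rack pose from the corners and check it against the jar caps in both views.

```bash
cat > h.py <<'E'
import cv2,numpy as np
from scipy.spatial.transform import Rotation as Rt
from workcell import manip, viewer, order
def cal(n):
    c=viewer.calibration(n); return np.array(c["mtx"],float),np.array(c["D"],float),np.array(c["rvec"],float),np.array(c["tvec"],float).ravel()
def ray(n,uv):
    K,D,r,t=cal(n); R=cv2.Rodrigues(r)[0]
    p=cv2.undistortPoints(np.array(uv,float).reshape(-1,1,2),K,D).reshape(-1,2)
    return -R.T@t,np.c_[p,np.ones(len(p))]@R
def plane(n,uv,z):
    o,d=ray(n,uv); return o+d*((z-o[2])/d[:,2])[:,None]
def proj(n,P):
    K,D,r,t=cal(n); return cv2.projectPoints(np.array(P,float).reshape(-1,1,3),r,t,K,D)[0].reshape(-1,2)
try:
    rx,ry,yaw=np.load("rack.npy")
    s,c=np.sin(np.radians(35)),np.cos(np.radians(35))
    Rr=Rt.from_euler('z',yaw).as_matrix()
    RT=Rr@np.array([[c,0,-s],[0,1,0],[s,0,c]])
except Exception: pass
Y={'blue':.125,'spare':0,'red':-.125}
def W(name,p): return np.array([rx,ry,.057])+Rr@[0,Y[name],0]+RT@np.array(p,float)
def st(name='spare'):
    o=manip.get_obs(); p=o['tcp_pos'];R=Rt.from_quat(o['tcp_rot']).as_matrix()
    RG=RT@np.diag([-1,1,-1.])
    print('t %.2f'%o['clock'],'trough xyz mm',((RT.T@(p-W(name,[0,0,0])))*1000).round(1),'rotvec err',Rt.from_matrix(R.T@RG).as_rotvec().round(4),'F trough',(RT.T@o['ft_force']).round(1),'w',round(o['grip_width']*85.4,1),'gf',round(o['grip_force'],1))
    return o,p,R
def go(name,q):
    o,p,R=st(name); RG=RT@np.diag([-1,1,-1.])
    print('shift mm',(R.T@(W(name,q)-p)*1000).round(1),'turn',Rt.from_matrix(R.T@RG).as_rotvec().round(3),'q',o['qpos'].round(2))
E
python3 - <<'E'
from h import *
cr=np.array([(60,151),(596,43),(638,243),(98,356)],float); px=np.array([205,105])+(cr+.5)/3.3-.5
P=plane("top",px,.012)[:,:2]; B=np.array([(.09,.235),(.09,-.235),(-.09,-.235),(-.09,.235)])
print(P.round(4),[np.linalg.norm(P[i]-P[i-1]).round(4) for i in range(4)])
m=P.mean(0); q=P-m; yaw=np.arctan2((B[:,0]*q[:,1]-B[:,1]*q[:,0]).sum(),(B*q).sum())
print(m,np.degrees(yaw)); np.save("rack.npy",[*m,yaw])
E
python3 - <<'E'
from h import *
# check: shield upper corners, cap tops
for n,o,sc in(("top",(205,105),3.3),("side",(265,95),2.6)):
  for lab,p in (('blue cradle cap top',W('blue',[0,0,.13])),('red cradle captop',W('red',[0,0,.13])),('sh L up',W('spare',[.067,.23,.235])),('sh R up',W('spare',[.067,-.23,.235])),('sh L lo',W('spare',[.067,.23,.145])),('sh R lo',W('spare',[.067,-.23,.145])),('clampred',W('red',[0,0,0])),('clampspare',W('spare',[0,0,0]))):
    print(n,lab,((proj(n,p)[0]-o+.5)*sc-.5).round(0))
go('blue',[0,0,.26])
print(W('blue',[0,0,.26]),W('blue',[0,0,.121]))
E
```

```text
[[ 0.6713  0.226 ]
 [ 0.7636 -0.2315]
 [ 0.5915 -0.2652]
 [ 0.4968  0.192 ]] [np.float64(0.1778), np.float64(0.4667), np.float64(0.1753), np.float64(0.4669)]
[ 0.63078848 -0.01966411] 11.486169134332583
top blue cradle cap top [202. 301.]
top red cradle captop [526. 235.]
top sh L up [ 31. 328.]
top sh R up [694. 192.]
top sh L lo [ 40. 264.]
top sh R lo [660. 137.]
top clampred [496. 160.]
top clampspare [348. 191.]
side blue cradle cap top [174. 177.]
side red cradle captop [114. 327.]
side sh L up [190.  20.]
side sh R up [ 69. 279.]
side sh L lo [238.  89.]
side sh R lo [140. 367.]
side clampred [198. 433.]
side clampspare [222. 346.]
t 0.10 trough xyz mm [-342.8 -575.5  455.7] rotvec err [ 0.0383 -0.6103  0.1161] F trough [-0.6 -0.2  0.3] w 85.3 gf 0.0
shift mm [-459.3  524.2  -35.5] turn [ 0.038 -0.61   0.116] q [-0.92  0.04  0.08 -0.   -1.62 -0.33]
[0.45975384 0.07313606 0.26997953] [0.53788425 0.08901223 0.1561174 ]
```

The board edges fit, but the shield and cap predictions are about 7–9 mm off along the rack's x in both views. The origin may not be at the board's middle, so I'll triangulate the shield corners and check.

Run:
```python
from h import *
import cv2
def c2(n,uv): 
    o,s=((205,105),3.3) if n=="top" else ((265,95),2.6); return np.array(o)+(np.array(uv,float)+.5)/s-.5
print("side board corners pred crop", [((proj("side",[*(np.array([rx,ry])+(Rr@[a,b,0])[:2]),.012])[0]-(265,95)+.5)*2.6-.5).round(0).tolist() for a,b in((.09,.235),(.09,-.235),(-.09,-.235))],"seen 335,257 / 280,577 / 75,543")
for lab,t,s_ in(("L up",(37,319),(201,23)),("R up",(684,187),(82,276))):
    o1,d1=ray("top",c2("top",t)); o2,d2=ray("side",c2("side",s_)); d1,d2=d1[0],d2[0]
    k=np.linalg.lstsq(np.c_[d1,-d2],o2-o1,rcond=None)[0]; a,b=o1+k[0]*d1,o2+k[1]*d2
    print(lab,((a+b)/2).round(4),"gap",np.linalg.norm(a-b).round(4),"trough frame",(RT.T@((a+b)/2-W('spare',[0,0,0]))).round(4))
# red / blue / white pad corners and colour blobs in top
im=cv2.imread("pics/top0.png"); hsv=cv2.cvtColor(im,cv2.COLOR_BGR2HSV)
for lab,lo,hi in(("red",(172,120,60),(180,255,255)),("red2",(0,170,60),(4,255,255)),("blue",(105,120,60),(125,255,255))):
    m=cv2.inRange(hsv,lo,hi); m[:105]=0;m[225:]=0;m[:,:215]=0;m[:,410:]=0
    n,l,stt,ce=cv2.connectedComponentsWithStats(m)
    for i in range(1,n):
        if stt[i,4]>15: print(lab,stt[i],ce[i].round(1))
```

```text
side board corners pred crop [[336.0, 259.0], [279.0, 577.0], [69.0, 542.0]] seen 335,257 / 280,577 / 75,543
L up [0.516  0.1879 0.2861] gap 0.0064 trough frame [0.0731 0.2263 0.2285]
R up [ 0.6034 -0.2536  0.2868] gap 0.0028 trough frame [ 0.0717 -0.2238  0.2304]
red2 [338 135  28  21 222] [349.9 143.2]
red2 [257 165  15   5  25] [263.7 166.2]
red2 [257 192  18  10 109] [266.  196.3]
blue [347 146  15   8  32] [353.2 148.1]
blue [251 153  27  20 219] [264.8 160.2]
blue [355 173  17   9  98] [363.1 176.8]
```

Run:
```python
from h import *
a=np.linspace(0,2*np.pi,200)
for nm in('blue','red'):
    for r,z in((.023,.13),(.025,.01)):
        pts=[W(nm,[r*np.cos(t),r*np.sin(t),z]) for t in a]
        for n in("top","side"):
            q=proj(n,pts); print(nm,z,n,"min",q.min(0).round(1),"max",q.max(0).round(1))
im=cv2.imread("pics/side0.png"); hsv=cv2.cvtColor(im,cv2.COLOR_BGR2HSV)
top=cv2.imread("pics/top0.png")
for y in range(192,206): print(y,top[y,262:270].tolist()[::2])
out=cv2.resize(np.vstack([top[160:215,235:305],top[135:190,330:400]]),None,fx=5,fy=5,interpolation=cv2.INTER_NEAREST)
out2=cv2.resize(im[160:290,300:390],None,fx=4.2,fy=4.2,interpolation=cv2.INTER_NEAREST)
H=max(len(out),len(out2)); pad=lambda x:cv2.copyMakeBorder(x,0,H-len(x),0,0,0)
cv2.imwrite("pics/z.png",np.hstack([pad(out),pad(out2)]))
```

```text
blue 0.13 top min [256.6 187.9] max [275.2 203.9]
blue 0.13 side min [324.2 156.9] max [338.8 168.3]
blue 0.01 top min [255.6 165.1] max [274.3 181.5]
blue 0.01 side min [348.3 190.4] max [364.  202.8]
red 0.13 top min [355.  167.7] max [373.1 183.9]
red 0.13 side min [300.1 213.4] max [317.2 227.9]
red 0.01 top min [346.5 146.5] max [364.7 163.2]
red 0.01 side min [329.5 250.3] max [347.8 266.3]
192 [[169, 171, 177], [135, 137, 153], [123, 124, 138], [103, 105, 123]]
193 [[123, 125, 137], [60, 64, 101], [26, 31, 81], [19, 26, 75]]
194 [[19, 26, 74], [22, 28, 76], [34, 41, 122], [32, 36, 118]]
195 [[32, 38, 120], [30, 36, 117], [39, 45, 149], [38, 43, 146]]
196 [[39, 45, 147], [40, 44, 147], [39, 45, 146], [39, 44, 145]]
197 [[37, 42, 144], [40, 47, 146], [41, 45, 145], [41, 46, 145]]
198 [[37, 42, 143], [39, 44, 144], [41, 46, 146], [40, 45, 145]]
199 [[37, 42, 143], [38, 43, 143], [36, 39, 142], [38, 43, 145]]
200 [[38, 44, 145], [37, 42, 144], [37, 42, 144], [39, 42, 147]]
201 [[77, 102, 156], [58, 74, 137], [38, 46, 120], [46, 59, 117]]
202 [[104, 141, 170], [92, 126, 155], [85, 114, 144], [90, 122, 142]]
203 [[107, 146, 174], [109, 148, 176], [110, 149, 178], [110, 149, 179]]
204 [[107, 144, 174], [109, 147, 176], [109, 148, 178], [112, 150, 181]]
205 [[109, 147, 177], [111, 150, 180], [111, 150, 178], [93, 127, 153]]
```

View pics/z.png

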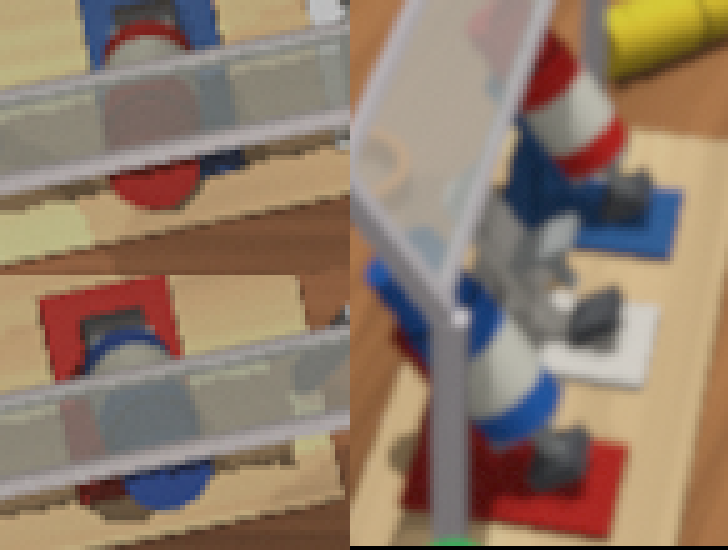

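The crop shows the cap rims about 2 px (3–4 mm) farther along +x than predicted, consistently in both views, while y agrees. I'll shift the rack x by 3.3 mm and go to the pre-grasp pose above the red jar.

Run:
```python
import numpy as np
r=np.load("rack.npy"); r[:2]+=.0033*np.array([np.cos(r[2]),np.sin(r[2])]); np.save("rack.npy",r)
from h import *
go('blue',[0,0,.27])
```

```text
t 0.10 trough xyz mm [-345.5 -575.5  457.6] rotvec err [ 0.0383 -0.6103  0.1161] F trough [-0.6 -0.2  0.3] w 85.3 gf 0.0
shift mm [-456.9  524.5  -43.7] turn [ 0.038 -0.61   0.116] q [-0.92  0.04  0.08 -0.   -1.62 -0.33]
```

apply_moves(moves=[{"x": -0.2, "y": 0.229, "z": -0.044, "ax": 0.038, "ay": -0.61, "az": 0.116, "jaw": 0.085}, {"x": -0.457, "y": 0.5245, "z": -0.0437, "ax": 0.038, "ay": -0.61, "az": 0.116, "jaw": 0.085}, {"x": -0.457, "y": 0.5245, "z": -0.0437, "ax": 0.038, "ay": -0.61, "az": 0.116, "jaw": 0.085}, {"x": -0.457, "y": 0.5245, "z": -0.0437, "ax": 0.038, "ay": -0.61, "az": 0.116, "jaw": 0.085}, {"x": -0.457, "y": 0.5245, "z": -0.0437, "ax": 0.038, "ay": -0.61, "az": 0.116, "jaw": 0.085}, {"x": -0.457, "y": 0.5245, "z": -0.0437, "ax": 0.038, "ay": -0.61, "az": 0.116, "jaw": 0.085}, {"x": -0.457, "y": 0.5245, "z": -0.0437, "ax": 0.038, "ay": -0.61, "az": 0.116, "jaw": 0.085}, {"x": -0.457, "y": 0.5245, "z": -0.0437, "ax": 0.038, "ay": -0.61, "az": 0.116, "jaw": 0.085}, {"x": -0.457, "y": 0.5245, "z": -0.0437, "ax": 0.038, "ay": -0.61, "az": 0.116, "jaw": 0.085}, {"x": -0.457, "y": 0.5245, "z": -0.0437, "ax": 0.038, "ay": -0.61, "az": 0.116, "jaw": 0.085}, {"x": -0.457, "y": 0.5245, "z": -0.0437, "ax": 0.038, "ay": -0.61, "az": 0.116, "jaw": 0.085}, {"x": -0.457, "y": 0.5245, "z": -0.0437, "ax": 0.038, "ay": -0.61, "az": 0.116, "jaw": 0.085}])

```text
clock: 1.1
tcp_pos: [0.3613, -0.1564, 0.2632]
tcp_rot: [-0.096, 0.949, 0.029, 0.298]
ft_force: [0.4, -0.0, -0.7]
grip_width: 0.996
grip_force: 0.0
```

```bash
python3 -c "
from h import *
go('blue',[0,0,.27])"
```

```text
t 1.10 trough xyz mm [-123.1 -205.3  337.9] rotvec err [-0.0014 -0.003   0.0006] F trough [-0.1 -0.1 -0.8] w 85.1 gf 0.0
shift mm [-123.4  205.3   67.3] turn [-0.001 -0.003  0.001] q [ 0.   -1.06 -0.66 -0.11 -1.37 -1.38]
```

apply_moves(moves=[{"x": -0.123, "y": 0.205, "z": 0.067}, {"x": -0.123, "y": 0.205, "z": 0.067}, {"x": -0.123, "y": 0.205, "z": 0.067}, {"x": -0.123, "y": 0.205, "z": 0.067}, {"x": -0.123, "y": 0.205, "z": 0.067}, {"x": -0.123, "y": 0.205, "z": 0.067}, {"x": -0.123, "y": 0.205, "z": 0.067}, {"x": -0.123, "y": 0.205, "z": 0.067}, {"x": -0.123, "y": 0.205, "z": 0.067}, {"x": -0.123, "y": 0.205, "z": 0.067}])

```text
schema error: expected keys x, y, z, ax, ay, az, jaw
```

```bash
python3 -c "
from h import *
go('blue',[0,0,.121])
for n in('side','top'): cv2.imwrite('pics/a_%s.png'%n,viewer.get_image(n)[:,:,::-1])
t=cv2.imread('pics/a_top.png')[100:260,205:405]; s=cv2.imread('pics/a_side.png')[80:300,250:400]
cv2.imwrite('pics/a.png',np.hstack([cv2.resize(t,(475,380)),cv2.resize(s,(259,380))]))
"
```

```text
t 1.10 trough xyz mm [-123.1 -205.3  337.9] rotvec err [-0.0014 -0.003   0.0006] F trough [-0.1 -0.1 -0.8] w 85.1 gf 0.0
shift mm [-123.8  205.5  216.3] turn [-0.001 -0.003  0.001] q [ 0.   -1.06 -0.66 -0.11 -1.37 -1.38]
```

View pics/a.png

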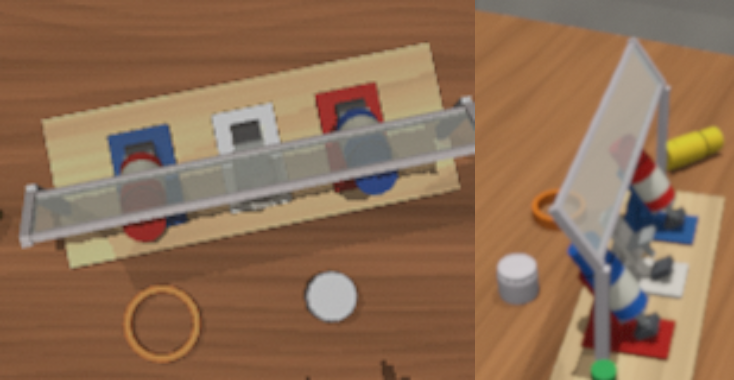

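The call was refused because every key is needed, so nothing moved. The picture shows the scene as before. I'll resend it.

apply_moves(moves=[{"x": -0.123, "y": 0.205, "z": 0.067, "ax": 0, "ay": -0.003, "az": 0, "jaw": 0.085}, {"x": -0.123, "y": 0.205, "z": 0.067, "ax": 0, "ay": -0.003, "az": 0, "jaw": 0.085}, {"x": -0.123, "y": 0.205, "z": 0.067, "ax": 0, "ay": -0.003, "az": 0, "jaw": 0.085}, {"x": -0.123, "y": 0.205, "z": 0.067, "ax": 0, "ay": -0.003, "az": 0, "jaw": 0.085}, {"x": -0.123, "y": 0.205, "z": 0.067, "ax": 0, "ay": -0.003, "az": 0, "jaw": 0.085}, {"x": -0.123, "y": 0.205, "z": 0.067, "ax": 0, "ay": -0.003, "az": 0, "jaw": 0.085}, {"x": -0.123, "y": 0.205, "z": 0.067, "ax": 0, "ay": -0.003, "az": 0, "jaw": 0.085}, {"x": -0.123, "y": 0.205, "z": 0.067, "ax": 0, "ay": -0.003, "az": 0, "jaw": 0.085}, {"x": -0.123, "y": 0.205, "z": 0.067, "ax": 0, "ay": -0.003, "az": 0, "jaw": 0.085}, {"x": -0.123, "y": 0.205, "z": 0.067, "ax": 0, "ay": -0.003, "az": 0, "jaw": 0.085}])

```text
clock: 2.03
tcp_pos: [0.4567, 0.0705, 0.2768]
tcp_rot: [-0.096, 0.95, 0.029, 0.297]
ft_force: [-0.1, 0.4, -0.2]
grip_width: 0.993
grip_force: 0.0
```

```bash
python3 -c "
from h import *
go('blue',[0,0,.121])
for n in('side','top'): cv2.imwrite('pics/a_%s.png'%n,viewer.get_image(n)[:,:,::-1])
t=cv2.imread('pics/a_top.png')[100:260,205:405]; s=cv2.imread('pics/a_side.png')[80:300,250:400]
cv2.imwrite('pics/a2.png',np.hstack([cv2.resize(t,(475,380)),cv2.resize(s,(259,380))]))
"
```

```text
t 2.03 trough xyz mm [ -1.6  -1.9 269.5] rotvec err [-0.0023 -0.0041  0.0013] F trough [-0.1  0.4 -0.1] w 84.8 gf 0.0
shift mm [ -2.3   2.3 148.5] turn [-0.002 -0.004  0.001] q [ 0.88 -0.98 -0.78  0.38 -1.3  -2.26]
```

View pics/a2.png

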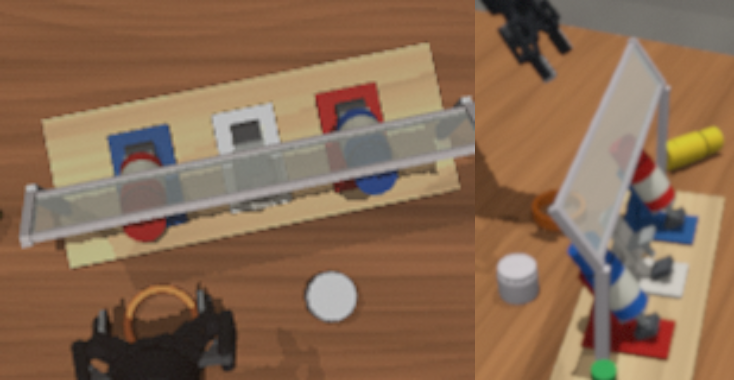

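apply_moves(moves=[{"x": -0.002, "y": 0.002, "z": 0.03, "ax": 0, "ay": -0.004, "az": 0, "jaw": 0.085}, {"x": -0.002, "y": 0.002, "z": 0.06, "ax": 0, "ay": -0.004, "az": 0, "jaw": 0.085}, {"x": -0.002, "y": 0.002, "z": 0.085, "ax": 0, "ay": -0.004, "az": 0, "jaw": 0.085}, {"x": -0.002, "y": 0.002, "z": 0.1, "ax": 0, "ay": -0.004, "az": 0, "jaw": 0.085}, {"x": -0.002, "y": 0.002, "z": 0.1, "ax": 0, "ay": -0.004, "az": 0, "jaw": 0.085}, {"x": -0.002, "y": 0.002, "z": 0.1, "ax": 0, "ay": -0.004, "az": 0, "jaw": 0.085}, {"x": -0.002, "y": 0.002, "z": 0.1, "ax": 0, "ay": -0.004, "az": 0, "jaw": 0.085}])

```text
clock: 2.72
tcp_pos: [0.5141, 0.0838, 0.1985]
tcp_rot: [-0.095, 0.948, 0.03, 0.301]
ft_force: [-0.2, 1.0, 0.1]
grip_width: 0.994
grip_force: 0.0
```

```bash
python3 -c "
from h import *
go('blue',[0,0,.121])"
```

```text
t 2.72 trough xyz mm [  1.7  -0.4 171.5] rotvec err [-0.0017  0.004  -0.0005] F trough [0. 1. 0.] w 84.8 gf 0.0
shift mm [ 1.9  0.5 50.5] turn [-0.002  0.004 -0.001] q [ 0.75 -0.8  -0.84  0.36 -1.02 -2.23]
```

apply_moves(moves=[{"x": 0.002, "y": 0, "z": 0.015, "ax": 0, "ay": 0.004, "az": 0, "jaw": 0.085}, {"x": 0.002, "y": 0, "z": 0.03, "ax": 0, "ay": 0.004, "az": 0, "jaw": 0.085}, {"x": 0.002, "y": 0, "z": 0.04, "ax": 0, "ay": 0.004, "az": 0, "jaw": 0.085}, {"x": 0.002, "y": 0, "z": 0.048, "ax": 0, "ay": 0.004, "az": 0, "jaw": 0.085}, {"x": 0.002, "y": 0, "z": 0.05, "ax": 0, "ay": 0.004, "az": 0, "jaw": 0.085}, {"x": 0.002, "y": 0, "z": 0.05, "ax": 0, "ay": 0.004, "az": 0, "jaw": 0.085}, {"x": 0.002, "y": 0, "z": 0.05, "ax": 0, "ay": 0.004, "az": 0, "jaw": 0.085}])

```text
clock: 3.3
tcp_pos: [0.5407, 0.0901, 0.1557]
tcp_rot: [-0.096, 0.949, 0.029, 0.299]
ft_force: [-1.0, 0.3, 0.1]
grip_width: 0.994
grip_force: 0.0
```

```bash
python3 -c "
from h import *
go('blue',[0,0,.121])"
```

```text
t 3.30 trough xyz mm [ -0.6   0.5 120.8] rotvec err [-0.001 -0.001  0.001] F trough [-0.7  0.5  0.6] w 84.9 gf 0.0
shift mm [-0.6 -0.5 -0.2] turn [-0.001 -0.001  0.001] q [ 0.7  -0.69 -0.86  0.36 -0.88 -2.22]
```

apply_moves(moves=[{"x": 0, "y": 0, "z": 0, "ax": 0, "ay": 0, "az": 0, "jaw": 0.06}, {"x": 0, "y": 0, "z": 0, "ax": 0, "ay": 0, "az": 0, "jaw": 0.05}, {"x": 0, "y": 0, "z": 0, "ax": 0, "ay": 0, "az": 0, "jaw": 0.03}, {"x": 0, "y": 0, "z": 0, "ax": 0, "ay": 0, "az": 0, "jaw": 0.03}, {"x": 0, "y": 0, "z": 0, "ax": 0, "ay": 0, "az": 0, "jaw": 0.03}, {"x": 0, "y": 0, "z": 0, "ax": 0, "ay": 0, "az": 0, "jaw": 0.03}, {"x": 0, "y": 0, "z": 0, "ax": 0, "ay": 0, "az": 0, "jaw": 0.03}])

```text
clock: 3.88
tcp_pos: [0.5409, 0.0904, 0.1559]
tcp_rot: [-0.096, 0.949, 0.03, 0.299]
ft_force: [-5.7, 1.2, 5.4]
grip_width: 0.507
grip_force: 60.5
```

```bash
python3 -c "
from h import *
go('blue',[0,0,.121])"
```

```text
t 3.88 trough xyz mm [ -0.2   0.8 120.9] rotvec err [-0.0006 -0.0004  0.001 ] F trough [-1.3  2.3  7.5] w 43.3 gf 60.5
shift mm [-0.2 -0.8 -0.1] turn [-0.001 -0.     0.001] q [ 0.7  -0.69 -0.86  0.36 -0.88 -2.22]
```

apply_moves(moves=[{"x": -0.001, "y": 0, "z": -0.003, "ax": 0, "ay": 0, "az": 0, "jaw": 0.03}, {"x": -0.0015, "y": 0, "z": -0.01, "ax": 0, "ay": 0, "az": 0, "jaw": 0.03}, {"x": -0.0015, "y": 0, "z": -0.025, "ax": 0, "ay": 0, "az": 0, "jaw": 0.03}, {"x": -0.0015, "y": 0, "z": -0.045, "ax": 0, "ay": 0, "az": 0, "jaw": 0.03}, {"x": -0.0015, "y": 0, "z": -0.065, "ax": 0, "ay": 0, "az": 0, "jaw": 0.03}, {"x": -0.0015, "y": 0, "z": -0.085, "ax": 0, "ay": 0, "az": 0, "jaw": 0.03}, {"x": -0.0015, "y": 0, "z": -0.1, "ax": 0, "ay": 0, "az": 0, "jaw": 0.03}, {"x": -0.0015, "y": 0, "z": -0.1, "ax": 0, "ay": 0, "az": 0, "jaw": 0.03}, {"x": -0.0015, "y": 0, "z": -0.1, "ax": 0, "ay": 0, "az": 0, "jaw": 0.03}, {"x": -0.0015, "y": 0, "z": -0.1, "ax": 0, "ay": 0, "az": 0, "jaw": 0.03}])

```text
clock: 4.72
tcp_pos: [0.4855, 0.079, 0.2356]
tcp_rot: [-0.096, 0.95, 0.029, 0.297]
ft_force: [0.6, -0.2, -3.2]
grip_width: 0.502
grip_force: 61.9
```

```bash
python3 -c "
from h import *
go('spare',[.0015,0,.221])"
```

```text
t 4.72 trough xyz mm [ -0.9 125.6 218.6] rotvec err [-0.0015 -0.0049  0.0013] F trough [-1.4 -0.3 -2.9] w 42.9 gf 61.9
shift mm [  -2.2 -125.6   -2.2] turn [-0.002 -0.005  0.001] q [ 0.81 -0.89 -0.81  0.36 -1.16 -2.24]
```

apply_moves(moves=[{"x": -0.002, "y": -0.03, "z": -0.002, "ax": 0, "ay": -0.004, "az": 0, "jaw": 0.03}, {"x": -0.002, "y": -0.065, "z": -0.002, "ax": 0, "ay": -0.004, "az": 0, "jaw": 0.03}, {"x": -0.002, "y": -0.1, "z": -0.002, "ax": 0, "ay": -0.004, "az": 0, "jaw": 0.03}, {"x": -0.002, "y": -0.125, "z": -0.002, "ax": 0, "ay": -0.004, "az": 0, "jaw": 0.03}, {"x": -0.002, "y": -0.125, "z": -0.002, "ax": 0, "ay": -0.004, "az": 0, "jaw": 0.03}, {"x": -0.002, "y": -0.125, "z": -0.002, "ax": 0, "ay": -0.004, "az": 0, "jaw": 0.03}, {"x": -0.002, "y": -0.125, "z": -0.002, "ax": 0, "ay": -0.004, "az": 0, "jaw": 0.03}, {"x": -0.002, "y": -0.125, "z": -0.002, "ax": 0, "ay": -0.004, "az": 0, "jaw": 0.03}])

```text
clock: 5.38
tcp_pos: [0.511, -0.0427, 0.2391]
tcp_rot: [-0.096, 0.949, 0.029, 0.299]
ft_force: [0.7, -0.0, -2.5]
grip_width: 0.505
grip_force: 62.4
```

```bash
python3 -c "
from h import *
go('spare',[.0015,.0005,.164])"
```

```text
t 5.38 trough xyz mm [  1.8   1.3 221. ] rotvec err [-0.0009 -0.0004  0.0021] F trough [-0.9 -0.2 -2.5] w 43.2 gf 62.4
shift mm [ 0.3 -0.7 57. ] turn [-0.001 -0.     0.002] q [ 0.39 -0.78 -0.67  0.12 -1.08 -1.78]
```

apply_moves(moves=[{"x": 0, "y": -0.0005, "z": 0.015, "ax": 0, "ay": 0, "az": 0.001, "jaw": 0.03}, {"x": 0, "y": -0.0005, "z": 0.03, "ax": 0, "ay": 0, "az": 0.001, "jaw": 0.03}, {"x": 0, "y": -0.0005, "z": 0.043, "ax": 0, "ay": 0, "az": 0.001, "jaw": 0.03}, {"x": 0, "y": -0.0005, "z": 0.05, "ax": 0, "ay": 0, "az": 0.001, "jaw": 0.03}, {"x": 0, "y": -0.0005, "z": 0.055, "ax": 0, "ay": 0, "az": 0.001, "jaw": 0.03}, {"x": 0, "y": -0.0005, "z": 0.057, "ax": 0, "ay": 0, "az": 0.001, "jaw": 0.03}, {"x": 0, "y": -0.0005, "z": 0.057, "ax": 0, "ay": 0, "az": 0.001, "jaw": 0.03}])

```text
clock: 5.97
tcp_pos: [0.5433, -0.0369, 0.1935]
tcp_rot: [-0.096, 0.949, 0.03, 0.3]
ft_force: [0.4, -0.2, -2.0]
grip_width: 0.504
grip_force: 62.4
```

```bash
python3 -c "
from h import *
go('spare',[.0015,.0005,.164])
for z in(0,.01,.02,.03,.04): print(z,proj('side',W('spare',[0,0,z])),proj('side',W('spare',[-.02,0,z])),proj('top',W('spare',[0,0,z])))
cv2.imwrite('pics/b_side.png',viewer.get_image('side')[:,:,::-1])
a=cv2.imread('pics/side0.png'); b=cv2.imread('pics/b_side.png')
f=lambda i:cv2.resize(i[190:260,315:385],None,fx=5.5,fy=5.5,interpolation=cv2.INTER_CUBIC)
cv2.imwrite('pics/b.png',np.hstack([f(a),f(b)]))
"
```

```text
t 5.97 trough xyz mm [  2.6   0.5 164.9] rotvec err [-0.0009  0.0012  0.0009] F trough [-0.9 -0.2 -1.8] w 43.0 gf 62.4
shift mm [1.1 0.  0.9] turn [-0.001  0.001  0.001] q [ 0.36 -0.68 -0.7   0.12 -0.95 -1.77]
0 [[351.5316162  227.91542186]] [[344.96885591 230.57640818]] [[309.755991  161.3001178]]
0.01 [[349.37573106 225.05488058]] [[342.80853728 227.74641598]] [[310.11525108 162.95687488]]
0.02 [[347.20539173 222.17527697]] [[340.63399758 224.89771339]] [[310.47907022 164.63468596]]
0.03 [[345.02056418 219.2765679 ]] [[338.44520615 222.03025883]] [[310.84753718 166.33396163]]
0.04 [[342.82121648 216.35871311]] [[336.24213446 219.14401346]] [[311.22074314 168.05512341]]
```

View pics/b.png

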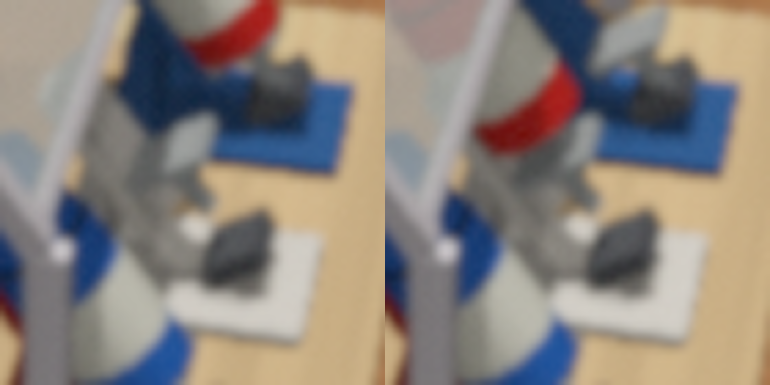

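The side crops show the white cradle's foot plate at about (350,215), roughly 25–38 mm up its axis, so contact should come with the TCP at about 136–150 mm. Next I'll feel down in small steps.

apply_moves(moves=[{"x": 0.0005, "y": 0, "z": 0.003, "ax": 0, "ay": 0, "az": 0, "jaw": 0.03}, {"x": 0.0005, "y": 0, "z": 0.006, "ax": 0, "ay": 0, "az": 0, "jaw": 0.03}, {"x": 0.0005, "y": 0, "z": 0.009, "ax": 0, "ay": 0, "az": 0, "jaw": 0.03}, {"x": 0.0005, "y": 0, "z": 0.011, "ax": 0, "ay": 0, "az": 0, "jaw": 0.03}, {"x": 0.0005, "y": 0, "z": 0.012, "ax": 0, "ay": 0, "az": 0, "jaw": 0.03}, {"x": 0.0005, "y": 0, "z": 0.012, "ax": 0, "ay": 0, "az": 0, "jaw": 0.03}])

```text
clock: 6.52
tcp_pos: [0.5497, -0.0362, 0.1831]
tcp_rot: [-0.095, 0.949, 0.029, 0.3]
ft_force: [0.4, -0.8, -1.6]
grip_width: 0.508
grip_force: 62.4
```

```bash
python3 -c "
from h import *
st()"
```

```text
t 6.52 trough xyz mm [ 1.800e+00 -1.000e-01  1.527e+02] rotvec err [-0.0014  0.0008  0.    ] F trough [-0.7 -0.8 -1.5] w 43.3 gf 62.4
```

apply_moves(moves=[{"x": 0, "y": 0.0003, "z": 0.0005, "ax": 0, "ay": 0, "az": 0, "jaw": 0.03}, {"x": 0, "y": 0.0003, "z": 0.001, "ax": 0, "ay": 0, "az": 0, "jaw": 0.03}, {"x": 0, "y": 0.0003, "z": 0.0015, "ax": 0, "ay": 0, "az": 0, "jaw": 0.03}, {"x": 0, "y": 0.0003, "z": 0.002, "ax": 0, "ay": 0, "az": 0, "jaw": 0.03}, {"x": 0, "y": 0.0003, "z": 0.0025, "ax": 0, "ay": 0, "az": 0, "jaw": 0.03}, {"x": 0, "y": 0.0003, "z": 0.003, "ax": 0, "ay": 0, "az": 0, "jaw": 0.03}])

```text
clock: 7.02
tcp_pos: [0.5514, -0.0355, 0.1811]
tcp_rot: [-0.095, 0.949, 0.03, 0.3]
ft_force: [0.4, -0.1, -1.9]
grip_width: 0.503
grip_force: 62.4
```

apply_moves(moves=[{"x": 0, "y": 0, "z": 0.0005, "ax": 0, "ay": 0, "az": 0, "jaw": 0.03}, {"x": 0, "y": 0, "z": 0.001, "ax": 0, "ay": 0, "az": 0, "jaw": 0.03}, {"x": 0, "y": 0, "z": 0.0015, "ax": 0, "ay": 0, "az": 0, "jaw": 0.03}, {"x": 0, "y": 0, "z": 0.002, "ax": 0, "ay": 0, "az": 0, "jaw": 0.03}, {"x": 0, "y": 0, "z": 0.0025, "ax": 0, "ay": 0, "az": 0, "jaw": 0.03}, {"x": 0, "y": 0, "z": 0.003, "ax": 0, "ay": 0, "az": 0, "jaw": 0.03}])

```text
clock: 7.52
tcp_pos: [0.5531, -0.0352, 0.1786]
tcp_rot: [-0.095, 0.949, 0.03, 0.3]
ft_force: [-0.1, -0.4, -2.4]
grip_width: 0.506
grip_force: 62.4
```

apply_moves(moves=[{"x": 0, "y": 0, "z": 0.0006, "ax": 0, "ay": 0, "az": 0, "jaw": 0.03}, {"x": 0, "y": 0, "z": 0.0012, "ax": 0, "ay": 0, "az": 0, "jaw": 0.03}, {"x": 0, "y": 0, "z": 0.0018, "ax": 0, "ay": 0, "az": 0, "jaw": 0.03}, {"x": 0, "y": 0, "z": 0.0024, "ax": 0, "ay": 0, "az": 0, "jaw": 0.03}, {"x": 0, "y": 0, "z": 0.003, "ax": 0, "ay": 0, "az": 0, "jaw": 0.03}, {"x": 0, "y": 0, "z": 0.0035, "ax": 0, "ay": 0, "az": 0, "jaw": 0.03}])

```text
clock: 8.02
tcp_pos: [0.556, -0.0349, 0.1801]
tcp_rot: [-0.095, 0.948, 0.029, 0.303]
ft_force: [-14.9, 0.2, 12.7]
grip_width: 0.507
grip_force: 64.5
```

```bash
python3 -c "
from h import *
st()"
```

```text
t 8.02 trough xyz mm [  5.4  -0.  146.5] rotvec err [-0.002   0.0071  0.0007] F trough [-4.6  3.1 18.7] w 43.3 gf 64.5
```

Foot contact felt: 19 N along the axis at TCP z ≈ 147 mm. I'll ease off and lay the jar back onto the walls.

apply_moves(moves=[{"x": 0, "y": 0, "z": -0.001, "ax": 0, "ay": 0, "az": 0, "jaw": 0.03}, {"x": 0, "y": 0, "z": -0.002, "ax": 0, "ay": 0, "az": 0, "jaw": 0.03}, {"x": 0.0005, "y": 0, "z": -0.002, "ax": 0, "ay": 0, "az": 0, "jaw": 0.03}, {"x": 0.001, "y": 0, "z": -0.002, "ax": 0, "ay": 0, "az": 0, "jaw": 0.03}, {"x": 0.0015, "y": 0, "z": -0.002, "ax": 0, "ay": 0, "az": 0, "jaw": 0.03}, {"x": 0.0015, "y": 0, "z": -0.002, "ax": 0, "ay": 0, "az": 0, "jaw": 0.03}])

```text
clock: 8.52
tcp_pos: [0.553, -0.0353, 0.178]
tcp_rot: [-0.095, 0.948, 0.029, 0.301]
ft_force: [-4.6, 0.5, 3.4]
grip_width: 0.51
grip_force: 63.2
```

```bash
python3 -c "
from h import *
st()"
```

```text
t 8.52 trough xyz mm [1.700e+00 1.000e-01 1.465e+02] rotvec err [-0.0016  0.0036  0.0003] F trough [-1.6  1.4  5.3] w 43.5 gf 63.2
```

apply_moves(moves=[{"x": 0.0005, "y": 0, "z": 0, "ax": 0, "ay": -0.001, "az": 0, "jaw": 0.03}, {"x": 0.001, "y": 0, "z": 0, "ax": 0, "ay": -0.002, "az": 0, "jaw": 0.03}, {"x": 0.0015, "y": 0, "z": 0, "ax": 0, "ay": -0.003, "az": 0, "jaw": 0.03}, {"x": 0.002, "y": 0, "z": 0, "ax": 0, "ay": -0.003, "az": 0, "jaw": 0.03}, {"x": 0.002, "y": 0, "z": 0, "ax": 0, "ay": -0.003, "az": 0, "jaw": 0.03}, {"x": 0.002, "y": 0, "z": 0, "ax": 0, "ay": -0.003, "az": 0, "jaw": 0.03}])

```text
clock: 9.02
tcp_pos: [0.5516, -0.0356, 0.1768]
tcp_rot: [-0.095, 0.948, 0.03, 0.303]
ft_force: [-3.9, 0.2, 5.1]
grip_width: 0.503
grip_force: 63.3
```

```bash
python3 -c "
from h import *
st()"
```

```text
t 9.02 trough xyz mm [ -0.2   0.2 146.4] rotvec err [-0.0015  0.0069  0.0003] F trough [-0.2  0.9  6.4] w 43.0 gf 63.3
```

apply_moves(moves=[{"x": 0.0003, "y": 0, "z": 0, "ax": 0, "ay": 0.003, "az": 0, "jaw": 0.03}, {"x": 0.0006, "y": 0, "z": 0, "ax": 0, "ay": 0.006, "az": 0, "jaw": 0.03}, {"x": 0.001, "y": 0, "z": 0, "ax": 0, "ay": 0.006, "az": 0, "jaw": 0.03}, {"x": 0.001, "y": 0, "z": 0, "ax": 0, "ay": 0.006, "az": 0, "jaw": 0.03}, {"x": 0.001, "y": 0, "z": 0, "ax": 0, "ay": 0.006, "az": 0, "jaw": 0.03}])

```text
clock: 9.43
tcp_pos: [0.551, -0.0356, 0.1764]
tcp_rot: [-0.095, 0.949, 0.029, 0.3]
ft_force: [-3.7, 0.1, 4.9]
grip_width: 0.501
grip_force: 63.2
```

```bash
python3 -c "
from h import *
st()"
```

```text
t 9.43 trough xyz mm [ -0.9   0.2 146.4] rotvec err [-0.0015  0.0015  0.0005] F trough [-0.2  0.8  6.1] w 42.8 gf 63.2
```

apply_moves(moves=[{"x": 0.0005, "y": 0, "z": 0, "ax": 0, "ay": 0, "az": 0, "jaw": 0.03}, {"x": 0.001, "y": 0, "z": 0, "ax": 0, "ay": 0, "az": 0, "jaw": 0.03}, {"x": 0.0015, "y": 0, "z": 0, "ax": 0, "ay": 0, "az": 0, "jaw": 0.03}, {"x": 0.0015, "y": 0, "z": 0, "ax": 0, "ay": 0, "az": 0, "jaw": 0.03}])

```text
clock: 9.77
tcp_pos: [0.5501, -0.0358, 0.176]
tcp_rot: [-0.096, 0.949, 0.029, 0.301]
ft_force: [-0.5, 0.4, 6.2]
grip_width: 0.507
grip_force: 63.0
```

```bash
python3 -c "
from h import *
st()"
```

```text
t 9.77 trough xyz mm [ -1.9   0.3 146.6] rotvec err [-0.0014  0.0027  0.0007] F trough [3.2 0.5 5.3] w 43.3 gf 63.0
```

Wall and foot are both felt. I'll release, then retreat.

apply_moves(moves=[{"x": 0, "y": 0, "z": 0, "ax": 0, "ay": 0, "az": 0, "jaw": 0.05}, {"x": 0, "y": 0, "z": 0, "ax": 0, "ay": 0, "az": 0, "jaw": 0.06}, {"x": 0, "y": 0, "z": 0, "ax": 0, "ay": 0, "az": 0, "jaw": 0.085}, {"x": 0, "y": 0, "z": 0, "ax": 0, "ay": 0, "az": 0, "jaw": 0.085}, {"x": 0, "y": 0, "z": 0, "ax": 0, "ay": 0, "az": 0, "jaw": 0.085}, {"x": 0, "y": 0, "z": -0.02, "ax": 0, "ay": 0, "az": 0, "jaw": 0.085}, {"x": 0, "y": 0, "z": -0.05, "ax": 0, "ay": 0, "az": 0, "jaw": 0.085}, {"x": 0, "y": 0, "z": -0.08, "ax": 0, "ay": 0, "az": 0, "jaw": 0.085}, {"x": 0, "y": 0, "z": -0.11, "ax": 0, "ay": 0, "az": 0, "jaw": 0.085}, {"x": 0, "y": 0, "z": -0.11, "ax": 0, "ay": 0, "az": 0, "jaw": 0.085}, {"x": 0, "y": 0, "z": -0.11, "ax": 0, "ay": 0, "az": 0, "jaw": 0.085}])

```text
clock: 10.68
tcp_pos: [0.4873, -0.0483, 0.2667]
tcp_rot: [-0.095, 0.949, 0.03, 0.301]
ft_force: [-0.2, 0.3, -0.6]
grip_width: 0.999
grip_force: 0.0
```

```bash
python3 -c "
from h import *
go('red',[0,.0,.25])
cv2.imwrite('pics/c_side.png',viewer.get_image('side')[:,:,::-1])
b=cv2.imread('pics/c_side.png')
cv2.imwrite('pics/c.png',cv2.resize(b[120:280,290:400],None,fx=3.5,fy=3.5,interpolation=cv2.INTER_CUBIC))
"
```

```text
t 10.68 trough xyz mm [ -2.2 125.5 257.6] rotvec err [-0.0006  0.0029 -0.0001] F trough [-0.4  0.3 -0.4] w 85.3 gf 0.0
shift mm [  -2.2 -125.5    7.7] turn [-0.001  0.003 -0.   ] q [ 0.4  -0.85 -0.66  0.13 -1.16 -1.79]
```

View pics/c.png

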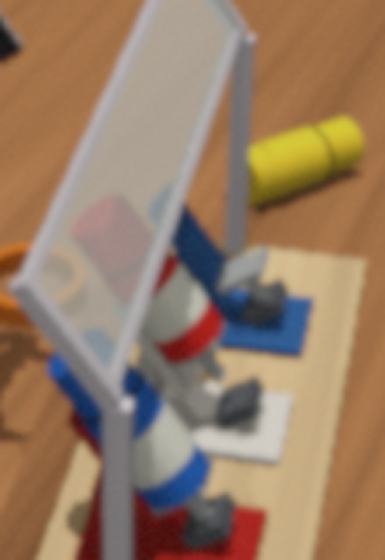

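The crop shows the red jar lying in the white cradle, its underside resting on the foot plate near (190,345). Next is the blue jar.

apply_moves(moves=[{"x": -0.002, "y": -0.035, "z": 0, "ax": 0, "ay": 0.003, "az": 0, "jaw": 0.085}, {"x": -0.002, "y": -0.07, "z": 0, "ax": 0, "ay": 0.003, "az": 0, "jaw": 0.085}, {"x": -0.002, "y": -0.105, "z": 0, "ax": 0, "ay": 0.003, "az": 0, "jaw": 0.085}, {"x": -0.002, "y": -0.125, "z": 0, "ax": 0, "ay": 0.003, "az": 0, "jaw": 0.085}, {"x": -0.002, "y": -0.125, "z": 0.02, "ax": 0, "ay": 0.003, "az": 0, "jaw": 0.085}, {"x": -0.002, "y": -0.125, "z": 0.05, "ax": 0, "ay": 0.003, "az": 0, "jaw": 0.085}, {"x": -0.002, "y": -0.125, "z": 0.075, "ax": 0, "ay": 0.003, "az": 0, "jaw": 0.085}, {"x": -0.002, "y": -0.125, "z": 0.085, "ax": 0, "ay": 0.003, "az": 0, "jaw": 0.085}, {"x": -0.002, "y": -0.125, "z": 0.085, "ax": 0, "ay": 0.003, "az": 0, "jaw": 0.085}, {"x": -0.002, "y": -0.125, "z": 0.085, "ax": 0, "ay": 0.003, "az": 0, "jaw": 0.085}])

```text
clock: 11.57
tcp_pos: [0.5612, -0.1611, 0.1951]
tcp_rot: [-0.096, 0.95, 0.029, 0.296]
ft_force: [0.2, 0.1, 0.6]
grip_width: 0.995
grip_force: 0.0
```

```bash
python3 -c "
from h import *
go('red',[0,.0004,.121])"
```

```text
t 11.57 trough xyz mm [ -2.4   0.3 170.3] rotvec err [-0.0012 -0.0065  0.0004] F trough [0.5 0.1 0.4] w 85.0 gf 0.0
shift mm [-2.7  0.2 49.3] turn [-0.001 -0.007  0.   ] q [-0.01 -0.46 -0.47 -0.15 -0.97 -1.31]
```

apply_moves(moves=[{"x": -0.0025, "y": 0, "z": 0.015, "ax": 0, "ay": -0.005, "az": 0, "jaw": 0.085}, {"x": -0.0025, "y": 0, "z": 0.03, "ax": 0, "ay": -0.005, "az": 0, "jaw": 0.085}, {"x": -0.0025, "y": 0, "z": 0.042, "ax": 0, "ay": -0.005, "az": 0, "jaw": 0.085}, {"x": -0.0025, "y": 0, "z": 0.0493, "ax": 0, "ay": -0.005, "az": 0, "jaw": 0.085}, {"x": -0.0025, "y": 0, "z": 0.0493, "ax": 0, "ay": -0.005, "az": 0, "jaw": 0.085}, {"x": -0.0025, "y": 0, "z": 0.0493, "ax": 0, "ay": -0.005, "az": 0, "jaw": 0.085}, {"x": -0.0025, "y": 0, "z": 0.0493, "ax": 0, "ay": -0.005, "az": 0, "jaw": 0.085}])

```text
clock: 12.15
tcp_pos: [0.5912, -0.1552, 0.158]
tcp_rot: [-0.095, 0.949, 0.029, 0.3]
ft_force: [0.7, -0.3, 0.2]
grip_width: 0.996
grip_force: 0.0
```

```bash
python3 -c "
from h import *
go('red',[0,.0004,.121])"
```

```text
t 12.15 trough xyz mm [  1.3   0.  122.4] rotvec err [-0.0019  0.0018  0.0005] F trough [ 0.6 -0.4 -0.2] w 85.0 gf 0.0
shift mm [1.3 0.4 1.4] turn [-0.002  0.002  0.001] q [ 0.   -0.38 -0.48 -0.15 -0.87 -1.31]
```

apply_moves(moves=[{"x": 0.001, "y": 0.0004, "z": 0.001, "ax": 0, "ay": 0.001, "az": 0, "jaw": 0.085}, {"x": 0.001, "y": 0.0004, "z": 0.001, "ax": 0, "ay": 0.001, "az": 0, "jaw": 0.06}, {"x": 0.001, "y": 0.0004, "z": 0.001, "ax": 0, "ay": 0.001, "az": 0, "jaw": 0.05}, {"x": 0.001, "y": 0.0004, "z": 0.001, "ax": 0, "ay": 0.001, "az": 0, "jaw": 0.03}, {"x": 0.001, "y": 0.0004, "z": 0.001, "ax": 0, "ay": 0.001, "az": 0, "jaw": 0.03}, {"x": 0.001, "y": 0.0004, "z": 0.001, "ax": 0, "ay": 0.001, "az": 0, "jaw": 0.03}, {"x": 0.001, "y": 0.0004, "z": 0.001, "ax": 0, "ay": 0.001, "az": 0, "jaw": 0.03}, {"x": 0.001, "y": 0.0004, "z": 0.001, "ax": 0, "ay": 0.001, "az": 0, "jaw": 0.03}])

```text
clock: 12.82
tcp_pos: [0.5908, -0.1547, 0.1563]
tcp_rot: [-0.095, 0.949, 0.029, 0.299]
ft_force: [-5.4, 0.8, 4.9]
grip_width: 0.508
grip_force: 60.6
```

```bash
python3 -c "
from h import *
st('red')"
```

```text
t 12.82 trough xyz mm [1.000e-01 6.000e-01 1.211e+02] rotvec err [-0.0016  0.0004  0.0004] F trough [-1.4  1.8  7. ] w 43.4 gf 60.6
```

apply_moves(moves=[{"x": -0.001, "y": 0, "z": -0.003, "ax": 0, "ay": 0, "az": 0, "jaw": 0.03}, {"x": -0.0015, "y": 0, "z": -0.01, "ax": 0, "ay": 0, "az": 0, "jaw": 0.03}, {"x": -0.0015, "y": 0, "z": -0.025, "ax": 0, "ay": 0, "az": 0, "jaw": 0.03}, {"x": -0.0015, "y": 0, "z": -0.045, "ax": 0, "ay": 0, "az": 0, "jaw": 0.03}, {"x": -0.0015, "y": 0, "z": -0.07, "ax": 0, "ay": 0, "az": 0, "jaw": 0.03}, {"x": -0.0015, "y": 0, "z": -0.095, "ax": 0, "ay": 0, "az": 0, "jaw": 0.03}, {"x": -0.0015, "y": 0, "z": -0.12, "ax": 0, "ay": 0, "az": 0, "jaw": 0.03}, {"x": -0.0015, "y": 0, "z": -0.145, "ax": 0, "ay": 0, "az": 0, "jaw": 0.03}, {"x": -0.0015, "y": 0, "z": -0.162, "ax": 0, "ay": 0, "az": 0, "jaw": 0.03}, {"x": -0.0015, "y": 0, "z": -0.162, "ax": 0, "ay": 0, "az": 0, "jaw": 0.03}, {"x": -0.0015, "y": 0, "z": -0.162, "ax": 0, "ay": 0, "az": 0, "jaw": 0.03}])

```text
clock: 13.73
tcp_pos: [0.5005, -0.1729, 0.289]
tcp_rot: [-0.095, 0.949, 0.03, 0.299]
ft_force: [0.1, 0.4, -4.0]
grip_width: 0.507
grip_force: 62.0
```

```bash
python3 -c "
from h import *
go('blue',[.0017,.0006,.283])"
```

```text
t 13.73 trough xyz mm [   0.7 -249.2  282.6] rotvec err [-0.0014 -0.0002 -0.0005] F trough [-2.2  0.4 -3.4] w 43.3 gf 62.0
shift mm [ -0.8 249.8  -0.7] turn [-0.001 -0.    -0.   ] q [-0.06 -0.6  -0.39 -0.16 -1.19 -1.3 ]
```

apply_moves(moves=[{"x": -0.001, "y": 0.03, "z": -0.002, "ax": 0, "ay": 0, "az": 0, "jaw": 0.03}, {"x": -0.001, "y": 0.06, "z": -0.002, "ax": 0, "ay": 0, "az": 0, "jaw": 0.03}, {"x": -0.001, "y": 0.09, "z": -0.002, "ax": 0, "ay": 0, "az": 0, "jaw": 0.03}, {"x": -0.001, "y": 0.12, "z": -0.002, "ax": 0, "ay": 0, "az": 0, "jaw": 0.03}, {"x": -0.001, "y": 0.15, "z": -0.002, "ax": 0, "ay": 0, "az": 0, "jaw": 0.03}, {"x": -0.001, "y": 0.18, "z": -0.002, "ax": 0, "ay": 0, "az": 0, "jaw": 0.03}, {"x": -0.001, "y": 0.21, "z": -0.002, "ax": 0, "ay": 0, "az": 0, "jaw": 0.03}, {"x": -0.001, "y": 0.235, "z": -0.001, "ax": 0, "ay": 0, "az": 0, "jaw": 0.03}, {"x": -0.001, "y": 0.25, "z": -0.001, "ax": 0, "ay": 0, "az": 0, "jaw": 0.03}, {"x": -0.001, "y": 0.25, "z": -0.001, "ax": 0, "ay": 0, "az": 0, "jaw": 0.03}, {"x": -0.001, "y": 0.25, "z": -0.001, "ax": 0, "ay": 0, "az": 0, "jaw": 0.03}, {"x": -0.001, "y": 0.25, "z": -0.001, "ax": 0, "ay": 0, "az": 0, "jaw": 0.03}])

```text
clock: 14.73
tcp_pos: [0.4514, 0.0724, 0.2886]
tcp_rot: [-0.096, 0.949, 0.029, 0.298]
ft_force: [0.4, -0.5, -3.5]
grip_width: 0.505
grip_force: 62.7
```

```bash
python3 -c "
from h import *
go('blue',[.0017,.0006,.135])"
```

```text
t 14.73 trough xyz mm [  1.2   0.9 281.9] rotvec err [-0.0018 -0.0027  0.0009] F trough [-1.7 -0.6 -3. ] w 43.1 gf 62.7
shift mm [ -0.9  -0.  146.9] turn [-0.002 -0.003  0.001] q [ 0.9  -0.99 -0.76  0.39 -1.33 -2.27]
```

apply_moves(moves=[{"x": -0.001, "y": 0, "z": 0.02, "ax": 0, "ay": -0.003, "az": 0, "jaw": 0.03}, {"x": -0.001, "y": 0, "z": 0.045, "ax": 0, "ay": -0.003, "az": 0, "jaw": 0.03}, {"x": -0.001, "y": 0, "z": 0.065, "ax": 0, "ay": -0.003, "az": 0, "jaw": 0.03}, {"x": -0.001, "y": 0, "z": 0.075, "ax": 0, "ay": -0.003, "az": 0, "jaw": 0.03}, {"x": -0.001, "y": 0, "z": 0.075, "ax": 0, "ay": -0.003, "az": 0, "jaw": 0.03}, {"x": -0.001, "y": 0, "z": 0.075, "ax": 0, "ay": -0.003, "az": 0, "jaw": 0.03}])

```text
clock: 15.23
tcp_pos: [0.4946, 0.0794, 0.2285]
tcp_rot: [-0.094, 0.949, 0.028, 0.3]
ft_force: [-0.4, -0.2, -3.1]
grip_width: 0.506
grip_force: 62.6
```

```bash
python3 -c "
from h import *
go('blue',[.0017,.0006,.132])"
```

```text
t 15.23 trough xyz mm [  2.5  -0.8 207.6] rotvec err [-0.0039  0.0008 -0.0016] F trough [-2.2 -0.2 -2.3] w 43.2 gf 62.6
shift mm [ 0.8  1.7 75.6] turn [-0.004  0.001 -0.002] q [ 0.79 -0.87 -0.82  0.36 -1.12 -2.23]
```

apply_moves(moves=[{"x": 0.0005, "y": 0.0014, "z": 0.012, "ax": -0.003, "ay": 0, "az": -0.001, "jaw": 0.03}, {"x": 0.0005, "y": 0.0014, "z": 0.025, "ax": -0.003, "ay": 0, "az": -0.001, "jaw": 0.03}, {"x": 0.0005, "y": 0.0014, "z": 0.04, "ax": -0.003, "ay": 0, "az": -0.001, "jaw": 0.03}, {"x": 0.0005, "y": 0.0014, "z": 0.055, "ax": -0.003, "ay": 0, "az": -0.001, "jaw": 0.03}, {"x": 0.0005, "y": 0.0014, "z": 0.066, "ax": -0.003, "ay": 0, "az": -0.001, "jaw": 0.03}, {"x": 0.0005, "y": 0.0014, "z": 0.072, "ax": -0.003, "ay": 0, "az": -0.001, "jaw": 0.03}, {"x": 0.0005, "y": 0.0014, "z": 0.075, "ax": -0.003, "ay": 0, "az": -0.001, "jaw": 0.03}, {"x": 0.0005, "y": 0.0014, "z": 0.075, "ax": -0.003, "ay": 0, "az": -0.001, "jaw": 0.03}])

```text
clock: 15.9
tcp_pos: [0.5362, 0.0905, 0.1679]
tcp_rot: [-0.096, 0.948, 0.031, 0.3]
ft_force: [0.8, 0.2, -2.3]
grip_width: 0.504
grip_force: 62.8
```

```bash
python3 -c "
from h import *
go('blue',[.0017,.0006,.124])"
```

```text
t 15.90 trough xyz mm [  3.    1.8 133.3] rotvec err [0.0013 0.0027 0.0008] F trough [-0.6  0.  -2.4] w 43.0 gf 62.8
shift mm [ 1.3 -1.2  9.3] turn [0.001 0.003 0.001] q [ 0.71 -0.72 -0.85  0.36 -0.91 -2.22]
```

apply_moves(moves=[{"x": 0.001, "y": -0.001, "z": 0.002, "ax": 0.001, "ay": 0.002, "az": 0, "jaw": 0.03}, {"x": 0.001, "y": -0.001, "z": 0.004, "ax": 0.001, "ay": 0.002, "az": 0, "jaw": 0.03}, {"x": 0.001, "y": -0.001, "z": 0.006, "ax": 0.001, "ay": 0.002, "az": 0, "jaw": 0.03}, {"x": 0.001, "y": -0.001, "z": 0.008, "ax": 0.001, "ay": 0.002, "az": 0, "jaw": 0.03}, {"x": 0.001, "y": -0.001, "z": 0.009, "ax": 0.001, "ay": 0.002, "az": 0, "jaw": 0.03}, {"x": 0.001, "y": -0.001, "z": 0.009, "ax": 0.001, "ay": 0.002, "az": 0, "jaw": 0.03}])

```text
clock: 16.4
tcp_pos: [0.5406, 0.0907, 0.1594]
tcp_rot: [-0.096, 0.949, 0.03, 0.299]
ft_force: [0.7, 0.1, -3.0]
grip_width: 0.501
grip_force: 62.8
```

```bash
python3 -c "
from h import *
go('blue',[.0017,.0006,.121])"
```

```text
t 16.40 trough xyz mm [  1.6   1.1 123.9] rotvec err [0.0007 0.0004 0.0012] F trough [-1.1 -0.  -2.9] w 42.8 gf 62.8
shift mm [-0.1 -0.5  2.9] turn [0.001 0.    0.001] q [ 0.7  -0.7  -0.86  0.36 -0.89 -2.22]
```

apply_moves(moves=[{"x": 0, "y": -0.0004, "z": 0.0005, "ax": 0, "ay": 0, "az": 0.001, "jaw": 0.03}, {"x": 0, "y": -0.0004, "z": 0.001, "ax": 0, "ay": 0, "az": 0.001, "jaw": 0.03}, {"x": 0, "y": -0.0004, "z": 0.0015, "ax": 0, "ay": 0, "az": 0.001, "jaw": 0.03}, {"x": 0, "y": -0.0004, "z": 0.002, "ax": 0, "ay": 0, "az": 0.001, "jaw": 0.03}, {"x": 0, "y": -0.0004, "z": 0.0025, "ax": 0, "ay": 0, "az": 0.001, "jaw": 0.03}, {"x": 0, "y": -0.0004, "z": 0.003, "ax": 0, "ay": 0, "az": 0.001, "jaw": 0.03}, {"x": 0, "y": -0.0004, "z": 0.003, "ax": 0, "ay": 0, "az": 0.001, "jaw": 0.03}])

```text
clock: 16.98
tcp_pos: [0.5424, 0.0906, 0.1574]
tcp_rot: [-0.096, 0.949, 0.03, 0.3]
ft_force: [-1.2, 0.3, -1.8]
grip_width: 0.503
grip_force: 63.0
```

```bash
python3 -c "
from h import *
st('blue')"
```

```text
t 16.98 trough xyz mm [  1.9   0.7 121.2] rotvec err [0.0007 0.0009 0.0001] F trough [-2.   0.5 -0.8] w 43.0 gf 63.0
```

Contact is just beginning. I'll press about 1 mm more and ease back to the walls.

apply_moves(moves=[{"x": 0.0005, "y": 0, "z": 0.0005, "ax": 0, "ay": 0, "az": 0, "jaw": 0.03}, {"x": 0.001, "y": 0, "z": 0.001, "ax": 0, "ay": 0, "az": 0, "jaw": 0.03}, {"x": 0.0015, "y": 0, "z": 0.0012, "ax": 0, "ay": 0, "az": 0, "jaw": 0.03}, {"x": 0.002, "y": 0, "z": 0.0012, "ax": 0, "ay": 0, "az": 0, "jaw": 0.03}, {"x": 0.0025, "y": 0, "z": 0.0012, "ax": 0, "ay": 0, "az": 0, "jaw": 0.03}, {"x": 0.0025, "y": 0, "z": 0.0012, "ax": 0, "ay": 0, "az": 0, "jaw": 0.03}])

```text
clock: 17.48
tcp_pos: [0.5416, 0.0906, 0.1564]
tcp_rot: [-0.096, 0.948, 0.031, 0.301]
ft_force: [-2.5, -1.0, 3.2]
grip_width: 0.502
grip_force: 63.5
```

```bash
python3 -c "
from h import *
st('blue')"
```

```text
t 17.48 trough xyz mm [  0.7   0.8 120.9] rotvec err [0.0011 0.0035 0.0002] F trough [-0.3 -0.5  4.2] w 42.9 gf 63.5
```

apply_moves(moves=[{"x": 0.0005, "y": 0, "z": 0, "ax": 0, "ay": 0.001, "az": 0, "jaw": 0.03}, {"x": 0.001, "y": 0, "z": 0, "ax": 0, "ay": 0.002, "az": 0, "jaw": 0.03}, {"x": 0.0015, "y": 0, "z": 0.0002, "ax": 0, "ay": 0.003, "az": 0, "jaw": 0.03}, {"x": 0.0018, "y": 0, "z": 0.0003, "ax": 0, "ay": 0.003, "az": 0, "jaw": 0.03}, {"x": 0.0018, "y": 0, "z": 0.0003, "ax": 0, "ay": 0.003, "az": 0, "jaw": 0.03}])

```text
clock: 17.9
tcp_pos: [0.5408, 0.0909, 0.156]
tcp_rot: [-0.096, 0.949, 0.031, 0.3]
ft_force: [3.3, 0.6, 5.6]
grip_width: 0.501
grip_force: 63.3
```

```bash
python3 -c "
from h import *
st('blue')"
```

```text
t 17.90 trough xyz mm [-1.000e-01  1.200e+00  1.209e+02] rotvec err [0.0019 0.0022 0.0007] F trough [ 5.9 -0.1  2.7] w 42.8 gf 63.3
```

Both contacts are felt and z matches the fixed foot. I'll release, rise and move over the white cradle.

apply_moves(moves=[{"x": 0, "y": 0, "z": 0, "ax": 0, "ay": 0, "az": 0, "jaw": 0.05}, {"x": 0, "y": 0, "z": 0, "ax": 0, "ay": 0, "az": 0, "jaw": 0.06}, {"x": 0, "y": 0, "z": 0, "ax": 0, "ay": 0, "az": 0, "jaw": 0.085}, {"x": 0, "y": 0, "z": 0, "ax": 0, "ay": 0, "az": 0, "jaw": 0.085}, {"x": 0, "y": 0, "z": 0, "ax": 0, "ay": 0, "az": 0, "jaw": 0.085}, {"x": 0, "y": 0, "z": -0.02, "ax": 0, "ay": 0, "az": 0, "jaw": 0.085}, {"x": 0, "y": 0, "z": -0.05, "ax": 0, "ay": 0, "az": 0, "jaw": 0.085}, {"x": 0, "y": 0, "z": -0.08, "ax": 0, "ay": 0, "az": 0, "jaw": 0.085}, {"x": 0, "y": 0, "z": -0.11, "ax": 0, "ay": 0, "az": 0, "jaw": 0.085}, {"x": 0, "y": 0, "z": -0.11, "ax": 0, "ay": 0, "az": 0, "jaw": 0.085}, {"x": 0, "y": 0, "z": -0.11, "ax": 0, "ay": 0, "az": 0, "jaw": 0.085}])

```text
clock: 18.82
tcp_pos: [0.478, 0.078, 0.2458]
tcp_rot: [-0.096, 0.949, 0.032, 0.3]
ft_force: [0.4, 0.4, -1.3]
grip_width: 0.994
grip_force: 0.0
```

```bash
python3 -c "
from h import *
go('spare',[-.0012,.0004,.2])"
```

```text
t 18.82 trough xyz mm [ -1.1 126.2 231.3] rotvec err [ 0.0034  0.001  -0.0004] F trough [-0.4  0.3 -1.3] w 84.9 gf 0.0
shift mm [ 1.000e-01 -1.259e+02  3.090e+01] turn [ 0.003  0.001 -0.   ] q [ 0.82 -0.92 -0.81  0.37 -1.19 -2.24]
```

apply_moves(moves=[{"x": 0, "y": -0.035, "z": 0, "ax": 0.003, "ay": 0, "az": 0, "jaw": 0.085}, {"x": 0, "y": -0.07, "z": 0, "ax": 0.003, "ay": 0, "az": 0, "jaw": 0.085}, {"x": 0, "y": -0.105, "z": 0, "ax": 0.003, "ay": 0, "az": 0, "jaw": 0.085}, {"x": 0, "y": -0.126, "z": 0, "ax": 0.003, "ay": 0, "az": 0, "jaw": 0.085}, {"x": 0, "y": -0.126, "z": 0.01, "ax": 0.003, "ay": 0, "az": 0, "jaw": 0.085}, {"x": 0, "y": -0.126, "z": 0.031, "ax": 0.003, "ay": 0, "az": 0, "jaw": 0.085}, {"x": 0, "y": -0.126, "z": 0.031, "ax": 0.003, "ay": 0, "az": 0, "jaw": 0.085}, {"x": 0, "y": -0.126, "z": 0.031, "ax": 0.003, "ay": 0, "az": 0, "jaw": 0.085}])

```text
clock: 19.48
tcp_pos: [0.5201, -0.0427, 0.2152]
tcp_rot: [-0.095, 0.95, 0.028, 0.296]
ft_force: [-0.2, 0.0, 1.3]
grip_width: 0.994
grip_force: 0.0
```

```bash
python3 -c "
from h import *
go('spare',[-.0012,.0004,.1465])"
```

```text
t 19.48 trough xyz mm [ -4.6  -0.5 196.3] rotvec err [-0.003  -0.0077 -0.0002] F trough [0.6 0.1 1.1] w 84.9 gf 0.0
shift mm [-3.8  1.1 49.8] turn [-0.003 -0.008 -0.   ] q [ 0.37 -0.75 -0.7   0.12 -1.03 -1.78]
```

apply_moves(moves=[{"x": -0.002, "y": 0.0008, "z": 0.015, "ax": -0.002, "ay": -0.004, "az": 0, "jaw": 0.085}, {"x": -0.002, "y": 0.0008, "z": 0.03, "ax": -0.002, "ay": -0.004, "az": 0, "jaw": 0.085}, {"x": -0.002, "y": 0.0008, "z": 0.042, "ax": -0.002, "ay": -0.004, "az": 0, "jaw": 0.085}, {"x": -0.002, "y": 0.0008, "z": 0.049, "ax": -0.002, "ay": -0.004, "az": 0, "jaw": 0.085}, {"x": -0.002, "y": 0.0008, "z": 0.049, "ax": -0.002, "ay": -0.004, "az": 0, "jaw": 0.085}, {"x": -0.002, "y": 0.0008, "z": 0.049, "ax": -0.002, "ay": -0.004, "az": 0, "jaw": 0.085}, {"x": -0.002, "y": 0.0008, "z": 0.049, "ax": -0.002, "ay": -0.004, "az": 0, "jaw": 0.085}])

```text
clock: 20.07
tcp_pos: [0.5496, -0.0357, 0.1803]
tcp_rot: [-0.096, 0.948, 0.03, 0.301]
ft_force: [-0.4, 0.0, 1.2]
grip_width: 0.996
grip_force: 0.0
```

```bash
python3 -c "
from h import *
go('spare',[-.0012,.0004,.1465])"
```

```text
t 20.07 trough xyz mm [  0.3   0.5 150.4] rotvec err [-0.0003  0.0028  0.0007] F trough [0.4 0.1 1.2] w 85.0 gf 0.0
shift mm [ 1.5 -0.1  3.9] turn [-0.     0.003  0.001] q [ 0.36 -0.66 -0.72  0.12 -0.91 -1.77]
```

apply_moves(moves=[{"x": 0.001, "y": 0, "z": 0.0025, "ax": 0, "ay": 0.002, "az": 0, "jaw": 0.085}, {"x": 0.001, "y": 0, "z": 0.003, "ax": 0, "ay": 0.002, "az": 0, "jaw": 0.085}, {"x": 0.001, "y": 0, "z": 0.003, "ax": 0, "ay": 0.002, "az": 0, "jaw": 0.06}, {"x": 0.001, "y": 0, "z": 0.003, "ax": 0, "ay": 0.002, "az": 0, "jaw": 0.05}, {"x": 0.001, "y": 0, "z": 0.003, "ax": 0, "ay": 0.002, "az": 0, "jaw": 0.03}, {"x": 0.001, "y": 0, "z": 0.003, "ax": 0, "ay": 0.002, "az": 0, "jaw": 0.03}, {"x": 0.001, "y": 0, "z": 0.003, "ax": 0, "ay": 0.002, "az": 0, "jaw": 0.03}, {"x": 0.001, "y": 0, "z": 0.003, "ax": 0, "ay": 0.002, "az": 0, "jaw": 0.03}, {"x": 0.001, "y": 0, "z": 0.003, "ax": 0, "ay": 0.002, "az": 0, "jaw": 0.03}])

```text
clock: 20.82
tcp_pos: [0.5507, -0.0356, 0.177]
tcp_rot: [-0.095, 0.949, 0.03, 0.3]
ft_force: [-4.5, 0.6, 4.7]
grip_width: 0.503
grip_force: 60.8
```

```bash
python3 -c "
from h import *
st('spare')"
```

```text
t 20.82 trough xyz mm [ -0.8   0.3 147. ] rotvec err [-0.0003  0.0008  0.0002] F trough [-0.9  1.5  6.3] w 42.9 gf 60.8
```

apply_moves(moves=[{"x": -0.001, "y": 0, "z": -0.003, "ax": 0, "ay": 0, "az": 0, "jaw": 0.03}, {"x": -0.0015, "y": 0, "z": -0.01, "ax": 0, "ay": 0, "az": 0, "jaw": 0.03}, {"x": -0.0015, "y": 0, "z": -0.025, "ax": 0, "ay": 0, "az": 0, "jaw": 0.03}, {"x": -0.0015, "y": 0, "z": -0.045, "ax": 0, "ay": 0, "az": 0, "jaw": 0.03}, {"x": -0.0015, "y": 0, "z": -0.065, "ax": 0, "ay": 0, "az": 0, "jaw": 0.03}, {"x": -0.0015, "y": 0, "z": -0.08, "ax": 0, "ay": 0, "az": 0, "jaw": 0.03}, {"x": -0.0015, "y": 0, "z": -0.08, "ax": 0, "ay": 0, "az": 0, "jaw": 0.03}, {"x": -0.0015, "y": 0, "z": -0.08, "ax": 0, "ay": 0, "az": 0, "jaw": 0.03}])

```text
clock: 21.48
tcp_pos: [0.5064, -0.0444, 0.2423]
tcp_rot: [-0.095, 0.949, 0.03, 0.299]
ft_force: [0.2, -0.4, -3.2]
grip_width: 0.505
grip_force: 61.5
```

```bash
python3 -c "
from h import *
go('red',[.0015,.0004,.227])"
```

```text
t 21.48 trough xyz mm [ -0.3 125.5 226.5] rotvec err [ 0.0003 -0.0004 -0.0002] F trough [-1.7 -0.5 -2.7] w 43.2 gf 61.5
shift mm [  -1.8 -125.1   -0.6] turn [ 0. -0. -0.] q [ 0.38 -0.79 -0.67  0.12 -1.09 -1.78]
```

apply_moves(moves=[{"x": -0.002, "y": -0.03, "z": 0, "ax": 0, "ay": 0, "az": 0, "jaw": 0.03}, {"x": -0.002, "y": -0.065, "z": 0, "ax": 0, "ay": 0, "az": 0, "jaw": 0.03}, {"x": -0.002, "y": -0.1, "z": 0, "ax": 0, "ay": 0, "az": 0, "jaw": 0.03}, {"x": -0.002, "y": -0.125, "z": 0, "ax": 0, "ay": 0, "az": 0, "jaw": 0.03}, {"x": -0.002, "y": -0.125, "z": 0, "ax": 0, "ay": 0, "az": 0, "jaw": 0.03}, {"x": -0.002, "y": -0.125, "z": 0, "ax": 0, "ay": 0, "az": 0, "jaw": 0.03}, {"x": -0.002, "y": -0.125, "z": 0, "ax": 0, "ay": 0, "az": 0, "jaw": 0.03}])

```text
clock: 22.07
tcp_pos: [0.5328, -0.1668, 0.2413]
tcp_rot: [-0.095, 0.95, 0.03, 0.297]
ft_force: [-0.2, 0.8, -2.8]
grip_width: 0.503
grip_force: 62.2
```

```bash
python3 -c "
from h import *
go('red',[.0015,.0004,.132])"
```

```text
t 22.07 trough xyz mm [  0.3   0.3 224.7] rotvec err [ 0.0003 -0.004  -0.0014] F trough [-1.6  0.8 -2.3] w 43.0 gf 62.2
shift mm [-1.5  0.1 92.7] turn [ 0.    -0.004 -0.001] q [-0.03 -0.54 -0.44 -0.15 -1.08 -1.31]
```

apply_moves(moves=[{"x": -0.0012, "y": 0, "z": 0.015, "ax": 0, "ay": -0.003, "az": -0.001, "jaw": 0.03}, {"x": -0.0012, "y": 0, "z": 0.03, "ax": 0, "ay": -0.003, "az": -0.001, "jaw": 0.03}, {"x": -0.0012, "y": 0, "z": 0.045, "ax": 0, "ay": -0.003, "az": -0.001, "jaw": 0.03}, {"x": -0.0012, "y": 0, "z": 0.06, "ax": 0, "ay": -0.003, "az": -0.001, "jaw": 0.03}, {"x": -0.0012, "y": 0, "z": 0.073, "ax": 0, "ay": -0.003, "az": -0.001, "jaw": 0.03}, {"x": -0.0012, "y": 0, "z": 0.083, "ax": 0, "ay": -0.003, "az": -0.001, "jaw": 0.03}, {"x": -0.0012, "y": 0, "z": 0.09, "ax": 0, "ay": -0.003, "az": -0.001, "jaw": 0.03}, {"x": -0.0012, "y": 0, "z": 0.09, "ax": 0, "ay": -0.003, "az": -0.001, "jaw": 0.03}, {"x": -0.0012, "y": 0, "z": 0.09, "ax": 0, "ay": -0.003, "az": -0.001, "jaw": 0.03}])

```text
clock: 22.82
tcp_pos: [0.5846, -0.1558, 0.1705]
tcp_rot: [-0.096, 0.949, 0.03, 0.3]
ft_force: [-0.0, -0.2, -2.1]
grip_width: 0.505
grip_force: 62.2
```

```bash
python3 -c "
from h import *
go('red',[.0015,.0004,.1245])"
```

```text
t 22.82 trough xyz mm [  3.2   0.8 136.3] rotvec err [0.0001 0.002  0.0019] F trough [-1.3 -0.2 -1.7] w 43.1 gf 62.2
shift mm [ 1.7 -0.4 11.8] turn [0.    0.002 0.002] q [-0.   -0.4  -0.48 -0.15 -0.9  -1.31]
```

apply_moves(moves=[{"x": 0.001, "y": -0.0003, "z": 0.003, "ax": 0, "ay": 0.001, "az": 0.001, "jaw": 0.03}, {"x": 0.001, "y": -0.0003, "z": 0.006, "ax": 0, "ay": 0.001, "az": 0.001, "jaw": 0.03}, {"x": 0.001, "y": -0.0003, "z": 0.009, "ax": 0, "ay": 0.001, "az": 0.001, "jaw": 0.03}, {"x": 0.001, "y": -0.0003, "z": 0.011, "ax": 0, "ay": 0.001, "az": 0.001, "jaw": 0.03}, {"x": 0.001, "y": -0.0003, "z": 0.0115, "ax": 0, "ay": 0.001, "az": 0.001, "jaw": 0.03}, {"x": 0.001, "y": -0.0003, "z": 0.0115, "ax": 0, "ay": 0.001, "az": 0.001, "jaw": 0.03}])

```text
clock: 23.32
tcp_pos: [0.5904, -0.1555, 0.1603]
tcp_rot: [-0.095, 0.949, 0.03, 0.3]
ft_force: [-0.3, -0.3, -1.7]
grip_width: 0.502
grip_force: 62.2
```

```bash
python3 -c "
from h import *
go('red',[.0015,.0004,.1215])"
```

```text
t 23.32 trough xyz mm [  2.   -0.  124.8] rotvec err [-0.0003  0.0011 -0.0001] F trough [-1.3 -0.2 -1.1] w 42.9 gf 62.2
shift mm [0.5 0.4 3.3] turn [-0.     0.001 -0.   ] q [-0.   -0.38 -0.48 -0.15 -0.88 -1.31]
```

apply_moves(moves=[{"x": 0, "y": 0.0003, "z": 0.0005, "ax": 0, "ay": 0, "az": 0, "jaw": 0.03}, {"x": 0, "y": 0.0003, "z": 0.001, "ax": 0, "ay": 0, "az": 0, "jaw": 0.03}, {"x": 0, "y": 0.0003, "z": 0.0015, "ax": 0, "ay": 0, "az": 0, "jaw": 0.03}, {"x": 0, "y": 0.0003, "z": 0.002, "ax": 0, "ay": 0, "az": 0, "jaw": 0.03}, {"x": 0, "y": 0.0003, "z": 0.0025, "ax": 0, "ay": 0, "az": 0, "jaw": 0.03}, {"x": 0, "y": 0.0003, "z": 0.003, "ax": 0, "ay": 0, "az": 0, "jaw": 0.03}, {"x": 0, "y": 0.0003, "z": 0.003, "ax": 0, "ay": 0, "az": 0, "jaw": 0.03}])

```text
clock: 23.9
tcp_pos: [0.5921, -0.1548, 0.1583]
tcp_rot: [-0.095, 0.949, 0.03, 0.3]
ft_force: [-1.0, 0.1, -1.5]
grip_width: 0.504
grip_force: 62.3
```

```bash
python3 -c "
from h import *
st('red')"
```

```text
t 23.90 trough xyz mm [  2.3   0.3 122.1] rotvec err [-0.0004  0.0016  0.0002] F trough [-1.6  0.3 -0.7] w 43.1 gf 62.3
```

apply_moves(moves=[{"x": 0.0005, "y": 0, "z": 0.0005, "ax": 0, "ay": 0, "az": 0, "jaw": 0.03}, {"x": 0.001, "y": 0, "z": 0.001, "ax": 0, "ay": 0, "az": 0, "jaw": 0.03}, {"x": 0.0015, "y": 0, "z": 0.0015, "ax": 0, "ay": 0, "az": 0, "jaw": 0.03}, {"x": 0.0015, "y": 0, "z": 0.002, "ax": 0, "ay": 0, "az": 0, "jaw": 0.03}, {"x": 0.0015, "y": 0, "z": 0.002, "ax": 0, "ay": 0, "az": 0, "jaw": 0.03}])

```text
clock: 24.32
tcp_pos: [0.5925, -0.155, 0.1583]
tcp_rot: [-0.096, 0.948, 0.03, 0.301]
ft_force: [-9.1, 1.7, 7.7]
grip_width: 0.501
grip_force: 63.5
```

```bash
python3 -c "
from h import *
st('red')"
```

```text
t 24.32 trough xyz mm [  2.6   0.  121.9] rotvec err [-0.0013  0.0044  0.001 ] F trough [-2.6  3.5 11.3] w 42.8 gf 63.5
```

apply_moves(moves=[{"x": 0.0005, "y": 0, "z": -0.0006, "ax": 0, "ay": 0.001, "az": 0, "jaw": 0.03}, {"x": 0.001, "y": 0, "z": -0.001, "ax": 0, "ay": 0.001, "az": 0, "jaw": 0.03}, {"x": 0.0015, "y": 0, "z": -0.001, "ax": 0, "ay": 0.002, "az": 0, "jaw": 0.03}, {"x": 0.002, "y": 0, "z": -0.001, "ax": 0, "ay": 0.002, "az": 0, "jaw": 0.03}, {"x": 0.0022, "y": 0, "z": -0.001, "ax": 0, "ay": 0.002, "az": 0, "jaw": 0.03}, {"x": 0.0022, "y": 0, "z": -0.001, "ax": 0, "ay": 0.002, "az": 0, "jaw": 0.03}])

```text
clock: 24.82
tcp_pos: [0.5904, -0.1553, 0.1569]
tcp_rot: [-0.096, 0.949, 0.03, 0.3]
ft_force: [-5.0, 1.5, 5.5]
grip_width: 0.507
grip_force: 63.0
```

```bash
python3 -c "
from h import *
st('red')"
```

```text
t 24.82 trough xyz mm [0.00e+00 1.00e-01 1.22e+02] rotvec err [-0.001   0.0023  0.0007] F trough [-0.6  2.5  7.1] w 43.3 gf 63.0
```

apply_moves(moves=[{"x": 0.0005, "y": 0, "z": 0, "ax": 0, "ay": 0.001, "az": 0, "jaw": 0.03}, {"x": 0.001, "y": 0, "z": 0, "ax": 0, "ay": 0.002, "az": 0, "jaw": 0.03}, {"x": 0.0014, "y": 0, "z": 0, "ax": 0, "ay": 0.002, "az": 0, "jaw": 0.03}, {"x": 0.0014, "y": 0, "z": 0, "ax": 0, "ay": 0.002, "az": 0, "jaw": 0.03}, {"x": 0.0014, "y": 0, "z": 0, "ax": 0, "ay": 0.002, "az": 0, "jaw": 0.03}])

```text
clock: 25.23
tcp_pos: [0.5896, -0.1555, 0.1565]
tcp_rot: [-0.096, 0.949, 0.03, 0.3]
ft_force: [-3.4, 1.9, 7.0]
grip_width: 0.501
grip_force: 63.0
```

```bash
python3 -c "
from h import *
st('red')"
```

```text
t 25.23 trough xyz mm [-9.00e-01  1.00e-01  1.22e+02] rotvec err [-0.0011  0.0011  0.0007] F trough [1.6 2.5 7.4] w 42.8 gf 63.0
```

Wall and foot are both felt. I'll release and retreat.

apply_moves(moves=[{"x": 0.0003, "y": 0, "z": 0, "ax": 0, "ay": 0, "az": 0, "jaw": 0.03}, {"x": 0.0003, "y": 0, "z": 0, "ax": 0, "ay": 0, "az": 0, "jaw": 0.05}, {"x": 0.0003, "y": 0, "z": 0, "ax": 0, "ay": 0, "az": 0, "jaw": 0.06}, {"x": 0, "y": 0, "z": 0, "ax": 0, "ay": 0, "az": 0, "jaw": 0.085}, {"x": 0, "y": 0, "z": 0, "ax": 0, "ay": 0, "az": 0, "jaw": 0.085}, {"x": 0, "y": 0, "z": 0, "ax": 0, "ay": 0, "az": 0, "jaw": 0.085}, {"x": 0, "y": 0, "z": -0.02, "ax": 0, "ay": 0, "az": 0, "jaw": 0.085}, {"x": 0, "y": 0, "z": -0.05, "ax": 0, "ay": 0, "az": 0, "jaw": 0.085}, {"x": 0, "y": 0, "z": -0.085, "ax": 0, "ay": 0, "az": 0, "jaw": 0.085}, {"x": 0, "y": 0, "z": -0.12, "ax": 0, "ay": 0, "az": 0, "jaw": 0.085}, {"x": 0.02, "y": 0, "z": -0.15, "ax": 0, "ay": 0, "az": 0, "jaw": 0.085}, {"x": 0.05, "y": 0, "z": -0.15, "ax": 0, "ay": 0, "az": 0, "jaw": 0.085}])

```text
clock: 26.23
tcp_pos: [0.4644, -0.1822, 0.2577]
tcp_rot: [-0.096, 0.948, 0.027, 0.303]
ft_force: [-0.3, -0.5, 1.0]
grip_width: 0.99
grip_force: 0.0
```

apply_moves(moves=[{"x": 0.03, "y": 0, "z": 0, "ax": 0, "ay": 0, "az": 0, "jaw": 0.085}, {"x": 0.06, "y": 0, "z": 0, "ax": 0, "ay": 0, "az": 0, "jaw": 0.085}, {"x": 0.06, "y": 0, "z": 0, "ax": 0, "ay": 0, "az": 0, "jaw": 0.085}])

```text
clock: 26.48
tcp_pos: [0.4132, -0.1908, 0.2118]
tcp_rot: [-0.095, 0.95, 0.03, 0.297]
ft_force: [0.7, 0.1, -0.4]
grip_width: 1.0
grip_force: 0.0
```

```bash
python3 -c "
from h import *
st('red')
for n in('side','top'): cv2.imwrite('pics/d_%s.png'%n,viewer.get_image(n)[:,:,::-1])
t=cv2.imread('pics/d_top.png')[105:245,205:445]; s=cv2.imread('pics/d_side.png')[95:320,265:415]
cv2.imwrite('pics/d.png',np.hstack([cv2.resize(t,(480,280),interpolation=cv2.INTER_CUBIC)[:280],cv2.resize(s,(187,280),interpolation=cv2.INTER_CUBIC)]))
cv2.imwrite('pics/d.png',cv2.resize(cv2.imread('pics/d.png'),None,fx=1.19,fy=1.19))
"
```

```text
t 26.48 trough xyz mm [-116.5    0.6  270.6] rotvec err [ 0.0003 -0.0039 -0.0018] F trough [ 0.4 -0.  -0.8] w 85.4 gf 0.0
```

View pics/d.png

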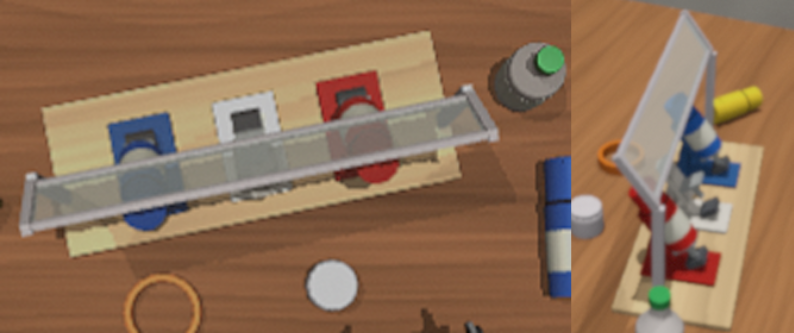

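The picture shows the blue jar in the blue cradle and the red jar in the red one. The white cradle is empty and the bystanders haven't moved. One numeric check on the cap rows, then I hand in.

Run:
```python
from h import *
hsv=cv2.cvtColor(cv2.imread("pics/d_top.png"),cv2.COLOR_BGR2HSV)
for lab,lo,hi in(("red",(0,170,60),(4,255,255)),("blue",(105,120,60),(125,255,255))):
    m=cv2.inRange(hsv,lo,hi); m[:105]=0;m[225:]=0;m[:,:215]=0;m[:,410:]=0
    n,l,s,c=cv2.connectedComponentsWithStats(m)
    for i in range(1,n):
        if s[i,4]>15: print(lab,s[i])
print("before: red cap 257 192 18x10 (blue cradle), blue cap 355 173 17x9 (red cradle)")
print(order.job_done())
```

```text
red [338 135  28  21 259]
red [355 172  17  10 107]
blue [251 153  27  20 260]
blue [257 192  18  10 105]
before: red cap 257 192 18x10 (blue cradle), blue cap 355 173 17x9 (red cradle)
the job is handed in; nothing more can be done
None
```

The swap is done and handed in at about 26.5 s on the robot's clock: each jar lies on the foot of its own colour's cradle. The red jar was parked in the white cradle on its foot on the way, all set-downs stayed under about 20 N, and the glue, tape and tin look unmoved in the last pictures.

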